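Dry the washed shelf containers

TASK

Move the steel comb off the drying tray and lay it flat in the pink dish, then press the white key to switch the tray on. Lift every container on the shelf up over the front rail, stand them all upright on the floor of the drying tray and let go; once all are there press the blue key and then the green key. Press one key at a time and fully down, never the red one, and leave everything else alone, including what hangs under the shelf; anything that gets knocked out of place must be back in place at the end.

Things in the scene. Friction and masses are not known exactly. Their poses are not given: they have to be found in the camera images.
- shelf: Fixed white melamine shelf unit, open above. Origin on the counter under its centre; x to its rear (the front, -x, faces the robot), y along its length. Board 130 mm deep, 420 mm long, top face 150 mm above the origin. End panels 14 mm thick at y = +-217 mm rise 50 mm above the board. A rail with S hooks is below the board, x = -40 to -57 mm.
- front_rail (a point): Top edge, at mid-length, of the shelf's front retaining rail: two chrome bars 8 mm thick along the whole front edge, 60 mm in front of the shelf's centre line, topping out 35 mm above the board. A single bar along the rear edge, 60 mm behind the centre line, tops out 25 mm above the board.
- deck (a point): Centre of the floor of the fixed white warm-air drying tray, 18 mm above the counter; x points away from its keys, y along its width, z up. The flat floor reaches 99 mm either way in x, 139 mm in y; rims round it rise 12 mm (22 mm on the key side, -x). The key panel is a strip 62 mm deep centred 134 mm to the -x side, its top 40 mm above the counter.
- dish_floor (a point): Centre of the inner floor of the fixed pink rectangular dish, 5 mm above the counter; inside 115 mm in x by 210 mm in y (long side y), walls 5 mm thick rising 13 mm above this floor.
- comb: Steel comb, 160 mm long (along its y), 28 mm wide (x from -14 to +13 mm), 8 mm thick, 60 g, starts lying flat on the drying tray, teeth towards its +x. Origin at the centre of its underside. Can be picked from above across its width (x) with the fingertips.
- jar_steel: Round clear glass jar with white contents and a closed steel lid, 80 mm tall, body 60 mm and lid 62 mm in diameter, the lid being the top 22 mm; origin at the centre of its underside, z up through the lid. About 0.15 to 0.27 kg, heavy at the foot; the lid does not come off. May be absent.
- jar_amber: Round amber glass jar with closed black lid, 76 mm tall, body 60 mm and lid 62 mm in diameter, the lid being the top 22 mm; origin at the centre of its underside, z up through the lid. About 0.15 to 0.27 kg, heavy at the foot; the lid does not come off. May be absent.
- jar_blue: Round white ceramic jar with closed blue lid, 72 mm tall, body 60 mm and lid 62 mm in diameter, the lid being the top 22 mm; origin at the centre of its underside, z up through the lid. About 0.15 to 0.27 kg, heavy at the foot; the lid does not come off. May be absent.
- earplug_case: Mint-green square silicone-covered earplug case, rigid, with darker green lid, 60 x 60 mm (faces along its x and y), 72 mm tall; origin at the centre of its underside, z up through the lid. About 0.15 to 0.27 kg, heavy at the foot; the lid does not come off. May be absent.
- key_white (a joint): Travel of the white key in m: 0 released, grows as it is pressed down to its stop at 0.006; springs back; counts as pressed beyond 0.004. A spring, 4 N at full travel.
- key_white_top (a point): Centre of the top face of the white key, a 26 mm round button pressed straight down. The four keys stand in a row on the tray's key panel, 65 mm apart; their order differs from start to start.
- key_blue (a joint): Travel of the blue key in m: 0 released, grows as it is pressed down to its stop at 0.006; springs back; counts as pressed beyond 0.004. A spring, 4 N at full travel.
- key_blue_top (a point): Centre of the top face of the blue key, a 26 mm round button pressed straight down. The four keys stand in a row on the tray's key panel, 65 mm apart; their order differs from start to start.
- key_green (a joint): Travel of the green key in m: 0 released, grows as it is pressed down to its stop at 0.006; springs back; counts as pressed beyond 0.004. A spring, 4 N at full travel.
- key_green_top (a point): Centre of the top face of the green key, a 26 mm round button pressed straight down. The four keys stand in a row on the tray's key panel, 65 mm apart; their order differs from start to start.
- key_red (a joint): Travel of the red key in m: 0 released, grows as it is pressed down to its stop at 0.006; springs back; counts as pressed beyond 0.004. A spring, 4 N at full travel.
- key_red_top (a point): Centre of the top face of the red key, a 26 mm round button pressed straight down. The four keys stand in a row on the tray's key panel, 65 mm apart; their order differs from start to start.
- scraper (a joint): Swing (rad) of the steel tongue scraper hanging from the hook rail below the shelf; 0 hanging straight. Leave alone.
- hair_clip (a joint): Swing (rad) of the pink hair clip hanging from the hook rail below the shelf; 0 hanging straight. Leave alone.
- soap_bottle: Bystander: pale blue soap bottle, radius 32 mm, 160 mm tall; origin under its centre. Leave alone.
- beaker: Bystander: blue ceramic beaker, radius 37 mm, 100 mm tall; origin under its centre. Leave alone.
- nail_brush: Bystander: wooden nail brush 40 x 85 x 30 mm; origin under its centre. Leave alone.
- cream_jar: Bystander: low white cream jar, radius 30 mm, 50 mm tall; origin under its centre. Leave alone.
Mind the look-alikes: they are no part of the job. Leave any yellow look-alike of the jar_amber alone.

How it is judged:
By the outcome, as a careful person would: the job done as asked, in the order asked, and still so for the second after the job is handed in, with the robot touching nothing.
Of jar_steel, jar_amber, jar_blue, earplug_case only 2 to 4 are there at a start; the rules pass over those that are not, and their reading is None.
At some moment in a run one of jar_steel, jar_amber, jar_blue, earplug_case, comb may be knocked a few centimetres aside while the robot is not near it.
It also fails if it takes over 210 s, if anything falls off the work surface, if the arm or the gripper's body presses on something with over 40 N, if the wrist force passes 120 N, or if a joint passes its speed limit or range.

ROBOT

A 7-joint arm with a two-finger parallel gripper is mounted at the origin on the work surface. World frame = base frame: x ahead of the robot, y to its left, z up, the work surface at z = 0. Lengths are in m, angles in rad, forces in N, time in s.
With the tool pointing down it reaches from about 0.425 to 0.975 m from the base axis. Payload 16.7 kg.
Tool frame: the origin (TCP) lies at the very end of the fingers, on their centre line; the grasp point (between the pads) lies 19 mm behind it; z points along the fingers, y is the direction in which the jaws open and shut (so a half turn about z gives the same grasp; the last joint's range is limited). The gripper opens to 85 mm and grips with 20 to 120 N. Pads are 22 mm wide; open, the fingers measure 114 mm over their backs; the gripper's body (76 mm by 85 mm) begins 54 mm behind the grasp point. The pads swing forward as they close: fully open they stand 13 mm farther back than shut.
Start: joints at [-1.264, 0.426, 0.074, 1.606, -0.034, 1.111, -0.067], TCP at [0.298, 0.606, 0.231] pointing down, gripper open.
Joint ranges: [-2.85, 2.85], [-0.5, 2.14], [-1.23, 1.37], [0.21, 2.46], [-1.02, 4.16], [0.16, 2.05], [-2.73, 2.73]. Speed limits (rad/s): [1.89, 1.89, 2.39, 2.39, 3.01, 3.01, 3.01].

INTERFACE

Orientations are given as a unit quaternion [x, y, z, w].
In Python, from station import arm gives the robot as it stands.
- The arm moves only by the tool step_arm, never from a script. Its argument "commands" is a list of rows, each a list of 4 numbers: the shift along the tool's x, y, z in cm, then the turn about the tool's z in degrees. A call has 1 to 5 rows; each row is the pose to reach, as a shift and turn from the pose commanded when the call began, along the tool's axes at that moment; what a row does not reach only later rows make up. A row lasts 1/12 s, in which the tool goes at most 41.7 mm and 7.16 degrees, less where a joint would pass 70% of its speed; a pose out of reach is approached as far as the arm can. A call with a gripper value outside its range is refused whole. "gripper" is the closure, from 0 (fully open) to 1 (shut), set as the call begins (left out, the last holds). The fingers move at their own pace and stop on an object; "newtons" is the grip in N (left out, the last holds). Time passes only in rows, so rows that repeat a pose let the fingers close. It gives the time, the measured TCP pose, the force and the opening at its end, in the units of the state.
- arm.get_state(): the state, without advancing time (a new reading comes with each control period).
- arm.capture(name): name is "side" or "top"; returns the picture (420x560x3 uint8, red, green, blue); there is no depth.
- arm.camera_info(name): a dict with "vfov" (degrees; the focal length in pixels is half the picture's height over the tangent of half this angle, whatever the lens; pixels are square), "cx", "cy" (the principal point, pixels), "R" (3x3) and "t" (3): a world point X has camera coordinates R X + t. Camera axes: x right, y down, z forward; pixel columns grow to the right and rows downward; lengths in m; the calibration is good to about 2 mm. A picture is of the moment at which its call begins. camera_info takes no time and is no camera call.
- arm.finish_job(): hands the job in, once; it reports no verdict.
The state is a dict: "clock": time; "joint_pos": joint angles; "dq": joint speeds; "joint_torque": joint torques, N m; "position": TCP position; "tool_rot": TCP orientation; "force": force on the tool from outside, world axes, zero at the start; "moment": the same for the moment, N m; "opening": opening from 0.0 (shut) to 1.0 (fully open).
Only numpy, scipy, OpenCV 4.12 (cv2) and the standard library are available. Lean on these libraries where they do the work, as an engineer would, in place of code of your own. Each camera call takes 0.05 s, during which the arm holds its last target.

## Working session

There is one attempt and no reset: what is moved stays moved. The work goes in short steps, Python scripts to look and compute and a tool call to move; the robot and the scene stay as the last step left them, time stands still between calls to the robot, and variables do not carry over. Pictures are saved under pics/ and viewed, and the job is handed in when it is done.

Besides the shell and the picture viewer there is one more tool, called in YAML: its name, and indented under it one key for each argument. step_arm: Moves the arm, as the interface text tells. Its arguments: {"type":"object","properties":{"commands":{"type":"array"},"gripper":{"type":"number"},"newtons":{"type":"number"}},"required":["commands"]}

```bash
ls; mkdir -p pics
python3 - <<'E'
from station import arm
import cv2
print(arm.get_state())
for n in("side","top"):
    print(n,arm.camera_info(n))
    cv2.imwrite(f"pics/{n}0.png",arm.capture(n)[:,:,::-1])
E
```

```text
pics
{'clock': 0.0, 'joint_pos': array([-1.26349001,  0.42674944,  0.07384228,  1.60660026, -0.03410004,
        1.11079019, -0.06712624]), 'dq': array([ 0.00134593,  0.00080567, -0.00139665, -0.00089073, -0.0014268 ,
       -0.00257053, -0.00054271]), 'joint_torque': array([ 7.91357415e-04, -9.49811339e+01,  3.76161620e+00, -4.63522518e+01,
        1.92663126e-02,  1.02447881e-02, -2.73786941e-05]), 'position': array([0.29757525, 0.60541841, 0.23060168]), 'tool_rot': array([ 2.26446688e-01,  9.74023348e-01, -6.36192562e-04, -1.00128483e-04]), 'force': array([ 0.18722245, -0.14403525,  0.59658095]), 'moment': array([-0.05397478,  0.03799764, -0.00990546]), 'opening': 1.005023112469099}
side {'vfov': 46.02042238823585, 'cx': 272.74339272881974, 'cy': 204.2932401315632, 'R': array([[ 0.90714528, -0.42057979, -0.01414524],
       [-0.26531276, -0.54551303, -0.7949998 ],
       [ 0.32664443,  0.72493322, -0.60644475]]), 't': array([-0.52948322,  0.27849152,  1.42416428])}
top {'vfov': 50.75325392995435, 'cx': 277.0630394347547, 'cy': 213.33962430133622, 'R': array([[-0.02252601, -0.99972473, -0.00656043],
       [-0.98277224,  0.02334716, -0.18334023],
       [ 0.18344293,  0.00231748, -0.98302763]]), 't': array([0.00881376, 0.62042802, 1.577809  ])}
```

View pics/side0.png

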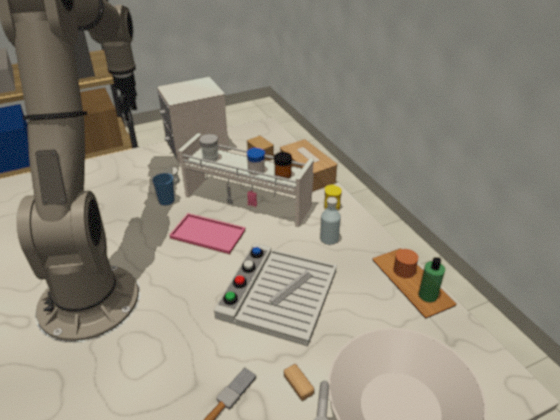

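View pics/top0.png

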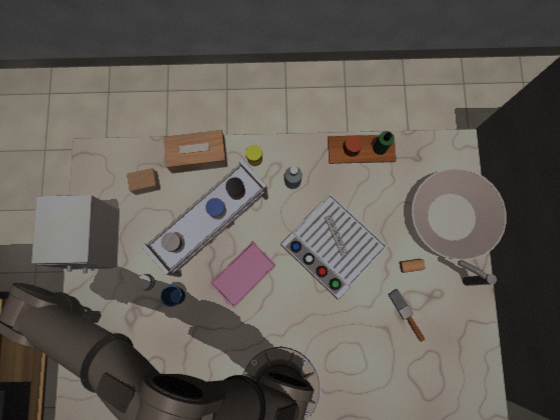

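Run:
```python
import cv2
t=cv2.imread("pics/top0.png");s=cv2.imread("pics/side0.png")
def c(i,x0,y0,x1,y1,k,n): cv2.imwrite(n,cv2.resize(i[y0:y1,x0:x1],None,fx=k,fy=k,interpolation=cv2.INTER_CUBIC))
c(t,120,130,400,310,2.85,"pics/tc.png")
c(s,150,120,350,345,2.6,"pics/sc.png")
c(s,170,120,350,220,4.4,"pics/ss.png")
```

```text
(no output)
```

View pics/tc.png

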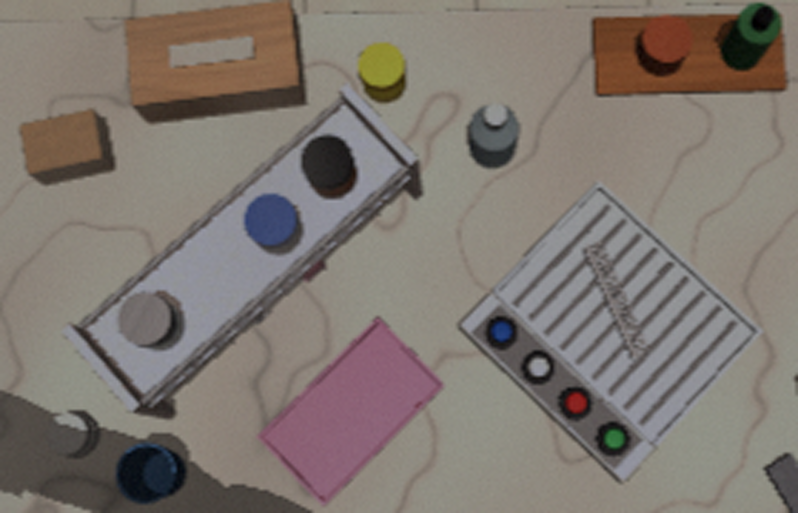

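View pics/sc.png

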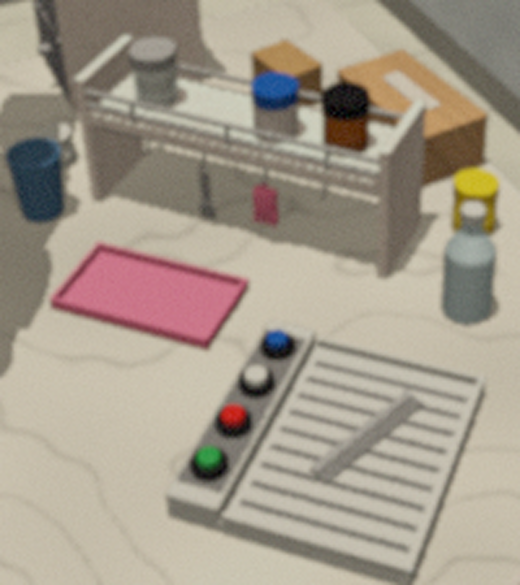

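View pics/ss.png

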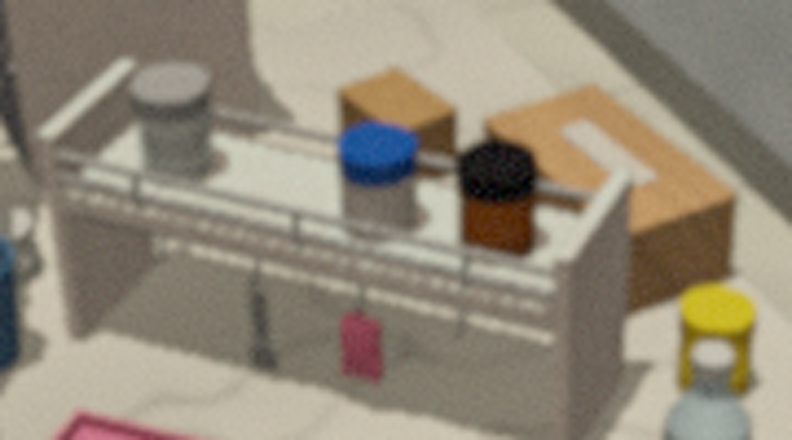

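```bash
cat > h.py <<'E'
import numpy as np, cv2
from scipy.optimize import least_squares
from scipy.spatial.transform import Rotation as Ro
from station import arm
CI={n:arm.camera_info(n) for n in("side","top")}
def proj(n,X,k=0):
    c=CI[n];p=np.atleast_2d(X)@c["R"].T+c["t"];q=p[:,:2]/p[:,2:]
    r2=(q**2).sum(1,keepdims=True);q=q*(1+k*r2)
    f=210/np.tan(np.radians(c["vfov"])/2)
    return q*f+[c["cx"],c["cy"]]
def ray(n,u):
    c=CI[n];f=210/np.tan(np.radians(c["vfov"])/2)
    d=np.array([(u[0]-c["cx"])/f,(u[1]-c["cy"])/f,1])@c["R"]
    return -c["R"].T@c["t"],d/np.linalg.norm(d)
def onz(n,u,z):
    o,d=ray(n,u);return o+d*(z-o[2])/d[2]
def tri(us,ut):
    r=least_squares(lambda X:np.r_[proj("side",X)[0]-us,proj("top",X)[0]-ut],[.6,0,.1]);return r.x,r.fun
def blob(img,mask,box):
    x0,y0,x1,y1=box;m=np.zeros(mask.shape,np.uint8);m[y0:y1,x0:x1]=mask[y0:y1,x0:x1]
    n,l,s,c=cv2.connectedComponentsWithStats(m);i=1+s[1:,4].argmax();return c[i],s[i]
E
python3 - <<'E'
from h import *
t=cv2.imread("pics/top0.png");s=cv2.imread("pics/side0.png")
def msk(i,col):
    H,S,V=[a.astype(int) for a in cv2.split(cv2.cvtColor(cv2.GaussianBlur(i,(3,3),0),cv2.COLOR_BGR2HSV))]
    if col=="blue":m=(abs(H-113)<12)&(S>130)&(V>60)
    if col=="red":m=((H<8)|(H>172))&(S>140)&(V>60)
    if col=="green":m=(abs(H-65)<15)&(S>100)&(V>50)
    if col=="white":m=(V>150)&(S<70)
    return m.astype(np.uint8)
tb={"blue":(288,238,305,256),"white":(302,252,316,266),"red":(314,264,330,280),"green":(328,276,343,292)}
sb={"blue":(248,244,266,262),"white":(240,258,258,274),"red":(230,273,250,289),"green":(220,289,242,305)}
P={}
for c in tb:
    ut,a=blob(t,msk(t,c),tb[c]);us,b=blob(s,msk(s,c),sb[c])
    X,r=tri(us,ut);P[c]=X;print(c,ut.round(1),a[2:],us.round(1),b[2:],X.round(4),r.round(2))
for c,bt,bs in(("blue",(198,195,230,225),(240,145,270,170)),):
    ut,a=blob(t,msk(t,c),bt);us,b=blob(s,msk(s,c),bs);print(ut,us,a,b)
E
```

```text
blue [295.6 245.8] [ 7  7 37] [256.1 250.5] [ 9  6 41] [ 0.4974 -0.07    0.056 ] [ 0.3  -0.06 -0.09  0.35]
white [308.7 259. ] [3 3 7] [245.3 261.9] [12  9 79] [ 0.4455 -0.1147  0.0691] [ 0.72 -0.14 -0.21  0.87]
red [321.8 270.9] [ 8  8 48] [239.3 279.8] [11  9 74] [ 0.4051 -0.162   0.0566] [ 0.13 -0.02 -0.04  0.17]
green [335.  283.5] [ 7  8 44] [229.8 296.1] [11  9 76] [ 0.3589 -0.2073  0.0561] [ 0.19 -0.03 -0.05  0.25]Traceback (most recent call last):
  File "<stdin>", line 17, in <module>
  File "h.py", line 21, in blob
    n,l,s,c=cv2.connectedComponentsWithStats(m);i=1+s[1:,4].argmax();return c[i],s[i]
                                                    ~~~~~~~~~~~~~~^^
ValueError: attempt to get argmax of an empty sequence
```

Run:
```python
from h import *
t=cv2.imread("pics/top0.png");s=cv2.imread("pics/side0.png")
def c(i,x0,y0,x1,y1,k,n): cv2.imwrite(n,cv2.resize(i[y0:y1,x0:x1],None,fx=k,fy=k,interpolation=cv2.INTER_CUBIC))
c(t,140,160,270,280,5,"pics/t1.png")
c(t,205,180,395,305,4,"pics/t2.png")
c(s,165,205,345,345,4,"pics/s2.png")
```

```text
(no output)
```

View pics/t1.png

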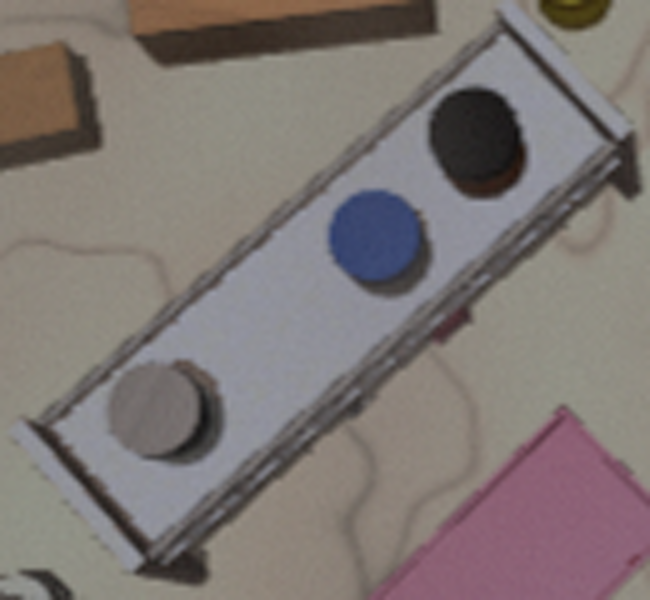

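View pics/t2.png

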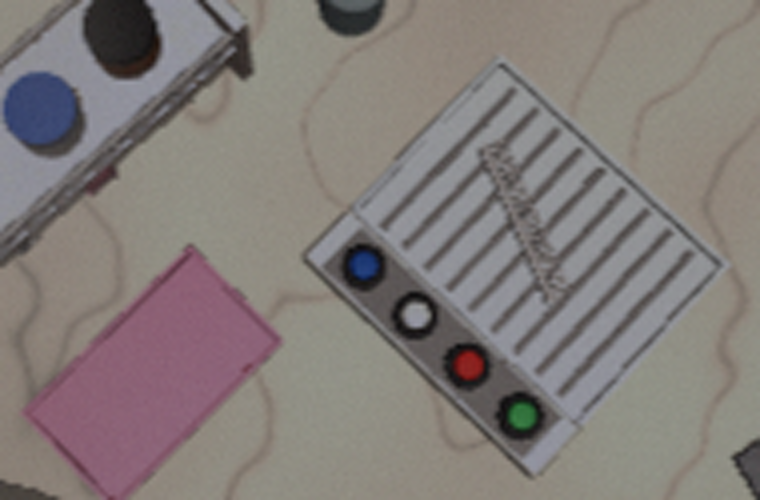

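View pics/s2.png

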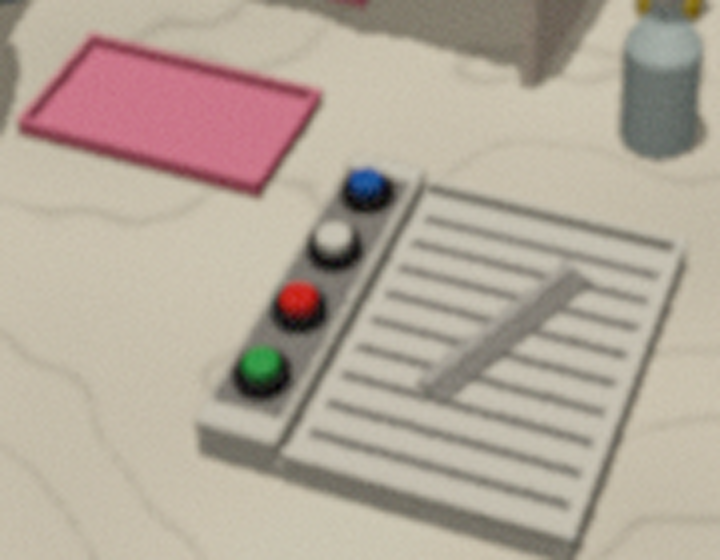

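Run:
```python
from h import *
a=lambda x,y:(140+x/5,160+y/5)
b=lambda x,y:(205+x/4,180+y/4)
for n,p,z in(("steel",(154,410),.23),("blue",(377,236),.222),("amber",(474,133),.226)):
    X=onz("top",a(*p),z);print(n,X.round(4),np.hypot(*X[:2]).round(3),proj("side",X).round(1))
for p in((15,425),(135,568),(500,5),(634,128)): print("panel",onz("top",a(*p),.2).round(4))
C=np.array([onz("top",b(*p),.018) for p in((190,246),(281,340),(118,500),(25,410))]);print("dish",C.round(4),C.mean(0),np.linalg.norm(np.roll(C,1,0)-C,axis=1))
d=lambda x,y:(165+x/4,205+y/4)
C2=np.array([onz("side",d(*p),.018) for p in((321,94),(260,195),(19,130),(93,36))]);print("dish",C2.round(4),C2.mean(0))
for p in((490,148),(556,300)): print("comb",onz("top",b(*p),.024).round(4))
for p in((580,275),(432,393)): print("comb",onz("side",d(*p),.024).round(4))
for p in((500,58),(726,265)): print("tray far",onz("top",b(*p),.03).round(4))
for p in((683,240),(578,548)): print("tray far",onz("side",d(*p),.03).round(4))
```

```text
steel [0.5014 0.3428 0.23  ] 0.607 [[208.  138.9]]
blue [0.6154 0.1987 0.222 ] 0.647 [[255.2 153. ]]
amber [0.6833 0.1334 0.226 ] 0.696 [[282.3 156.5]]
panel [0.4973 0.4426 0.2   ]
panel [0.401  0.3604 0.2   ]
panel [0.7802 0.1176 0.2   ]
panel [0.6908 0.0269 0.2   ]
dish [[0.5229 0.0888 0.018 ]
 [0.4334 0.0056 0.018 ]
 [0.2917 0.1573 0.018 ]
 [0.3747 0.2425 0.018 ]] [0.40566057 0.12358955 0.018     ] [0.21348603 0.12215767 0.20759618 0.11897421]
dish [[ 0.5217  0.083   0.018 ]
 [ 0.4321 -0.0096  0.018 ]
 [ 0.2824  0.1484  0.018 ]
 [ 0.3736  0.241   0.018 ]] [0.40244272 0.11571658 0.018     ]
comb [ 0.6082 -0.1948  0.024 ]
comb [ 0.464  -0.2496  0.024 ]
comb [ 0.6131 -0.1999  0.024 ]
comb [ 0.4661 -0.256   0.024 ]
tray far [ 0.6933 -0.2073  0.03  ]
tray far [ 0.4922 -0.4074  0.03  ]
tray far [ 0.697  -0.2062  0.03  ]
tray far [ 0.4937 -0.4185  0.03  ]
```

```bash
cat > g.py <<'E'
import sys
from h import *
def go(x,y,z,phi):
    s=arm.get_state();R=Ro.from_quat(s["tool_rot"]).as_matrix()
    cur=np.degrees(np.arctan2(R[1,1],R[0,1]))
    d=(np.array([x,y,z])-s["position"])@R*100
    print("shift cm",d.round(2),"turn",round(-((phi-cur+180)%360-180),1),"|pos",s["position"].round(4),"phi",round(cur,1),"j7",s["joint_pos"][6].round(2),"t",round(s["clock"],2),"op",s["opening"].round(3))
if __name__=="__main__": go(*map(float,sys.argv[1:5]))
E
python3 g.py .298 .606 .36 63.8;python3 g.py .538 -.225 .36 -69
```

```text
Traceback (most recent call last):
  File "g.py", line 8, in <module>
    if __name__=="__main__": go(*map(float,sys.argv[1:5]))
                             ~~^^^^^^^^^^^^^^^^^^^^^^^^^^^
  File "g.py", line 7, in go
    print("shift cm",d.round(2),"turn",round(-((phi-cur+180)%360-180),1),"|pos",s["position"].round(4),"phi",round(cur,1),"j7",s["joint_pos"][6].round(2),"t",round(s["clock"],2),"op",s["opening"].round(3))
                                                                                                                                                                                       ^^^^^^^^^^^^^^^^^^
AttributeError: 'float' object has no attribute 'round'
Traceback (most recent call last):
  File "g.py", line 8, in <module>
    if __name__=="__main__": go(*map(float,sys.argv[1:5]))
                             ~~^^^^^^^^^^^^^^^^^^^^^^^^^^^
  File "g.py", line 7, in go
    print("shift cm",d.round(2),"turn",round(-((phi-cur+180)%360-180),1),"|pos",s["position"].round(4),"phi",round(cur,1),"j7",s["joint_pos"][6].round(2),"t",round(s["clock"],2),"op",s["opening"].round(3))
                                                                                                                                                                                       ^^^^^^^^^^^^^^^^^^
AttributeError: 'float' object has no attribute 'round'
```

```bash
sed -i 's/s\["opening"\].round(3)/round(s["opening"],3)/' g.py
python3 g.py .298 .606 .36 63.8
```

```text
shift cm [-1.000e-02  5.000e-02 -1.293e+01] turn 0.0 |pos [0.2976 0.6054 0.2307] phi 63.8 j7 -0.07 t 0.1 op 1.001
```

step_arm:
  commands:
    - [0, 0, -4, 0]
    - [0, 0, -8, 0]
    - [0, 0, -12, 0]
    - [0, 0, -13, 0]
    - [0, 0, -13, 0]

```text
clock: 0.52
position: [0.2983, 0.6068, 0.3653]
tool_rot: [0.227, 0.974, 0.003, 0.0]
force: [-0.6, -0.1, -0.0]
opening: 0.998
```

```bash
python3 g.py .538 -.225 .36 -69
```

```text
shift cm [-58.21 -64.07   0.14] turn 132.8 |pos [0.2983 0.6068 0.3653] phi 63.8 j7 -0.07 t 0.52 op 0.998
```

step_arm:
  commands:
    - [-58, -64, 0, 0]
    - [-58, -64, 0, 0]
    - [-58, -64, 0, 0]
    - [-58, -64, 0, 0]
    - [-58, -64, 0, 0]

```text
clock: 0.93
position: [0.3552, 0.4033, 0.3602]
tool_rot: [0.226, 0.974, -0.001, -0.0]
force: [1.0, -0.7, 0.4]
opening: 0.996
```

```bash
python3 g.py .538 -.225 .36 -69
```

```text
shift cm [-44.11 -48.32   0.08] turn 132.8 |pos [0.3552 0.4033 0.3602] phi 63.8 j7 0.16 t 0.93 op 0.996
```

step_arm:
  commands:
    - [-44, -48, 0, 33]
    - [-44, -48, 0, 33]
    - [-44, -48, 0, 33]
    - [-44, -48, 0, 33]
    - [-44, -48, 0, 33]

```text
clock: 1.35
position: [0.4135, 0.2034, 0.3605]
tool_rot: [0.497, 0.868, -0.0, -0.0]
force: [0.9, 0.8, -0.3]
opening: 1.005
```

```bash
python3 g.py .538 -.225 .36 -69
```

```text
shift cm [-43.24 -10.96   0.06] turn 99.4 |pos [0.4135 0.2034 0.3605] phi 30.4 j7 -0.08 t 1.35 op 1.005
```

step_arm:
  commands:
    - [-43, -11, 0, 33]
    - [-43, -11, 0, 33]
    - [-43, -11, 0, 33]
    - [-43, -11, 0, 33]
    - [-43, -11, 0, 33]

```text
clock: 1.77
position: [0.4725, 0.0036, 0.3608]
tool_rot: [0.723, 0.691, -0.0, -0.0]
force: [1.7, 0.9, -0.2]
opening: 0.997
```

```bash
python3 g.py .538 -.225 .36 -69
```

```text
shift cm [-22.54   7.57   0.07] turn 66.4 |pos [0.4725 0.0036 0.3608] phi -2.6 j7 -0.21 t 1.77 op 0.997
```

Also half-close the gripper to about 50 mm for the comb.

step_arm:
  commands:
    - [-22.5, 7.6, 5, 33]
    - [-22.5, 7.6, 5, 33]
    - [-22.5, 7.6, 5, 33]
    - [-22.5, 7.6, 5, 33]
    - [-22.5, 7.6, 5, 33]
  gripper: 0.4
  newtons: 30

```text
clock: 2.18
position: [0.5306, -0.1916, 0.3175]
tool_rot: [0.889, 0.457, -0.0, 0.0]
force: [1.1, 1.5, -0.0]
opening: 0.6
```

```bash
python3 g.py .538 -.225 .15 -69
```

```text
shift cm [-2.28  2.55 16.75] turn 33.4 |pos [ 0.5306 -0.1916  0.3175] phi -35.6 j7 -0.22 t 2.18 op 0.6
```

step_arm:
  commands:
    - [-2.3, 2.5, 16.7, 33.4]
    - [-2.3, 2.5, 16.7, 33.4]
    - [-2.3, 2.5, 16.7, 33.4]
    - [-2.3, 2.5, 16.7, 33.4]
    - [-2.3, 2.5, 16.7, 33.4]

```text
clock: 2.6
position: [0.5341, -0.223, 0.1443]
tool_rot: [0.983, 0.182, -0.005, -0.001]
force: [-1.8, 1.3, -1.2]
opening: 0.6
```

Run:
```python
from h import *
from g import go
t=arm.capture("top")[:,:,::-1];s=arm.capture("side")[:,:,::-1]
t2=cv2.resize(t[180:305,270:400],None,fx=4,fy=4,interpolation=cv2.INTER_CUBIC);s2=cv2.resize(s[205:345,215:345],None,fx=3.57,fy=3.57,interpolation=cv2.INTER_CUBIC)
i=np.zeros((max(len(t2),len(s2)),t2.shape[1]+s2.shape[1],3),np.uint8);i[:len(t2),:t2.shape[1]]=t2;i[:len(s2),t2.shape[1]:]=s2
cv2.imwrite("pics/m1.png",i[:600,:800] if i.shape[1]<=800 else cv2.resize(i,None,fx=.8,fy=.8))
go(.538,-.225,.06,-69)
print(i.shape)
```

```text
shift cm [0.15 0.26 8.88] turn 0.3 |pos [ 0.5361 -0.2231  0.1488] phi -68.7 j7 -0.51 t 2.7 op 0.601
(500, 984, 3)
```

View pics/m1.png

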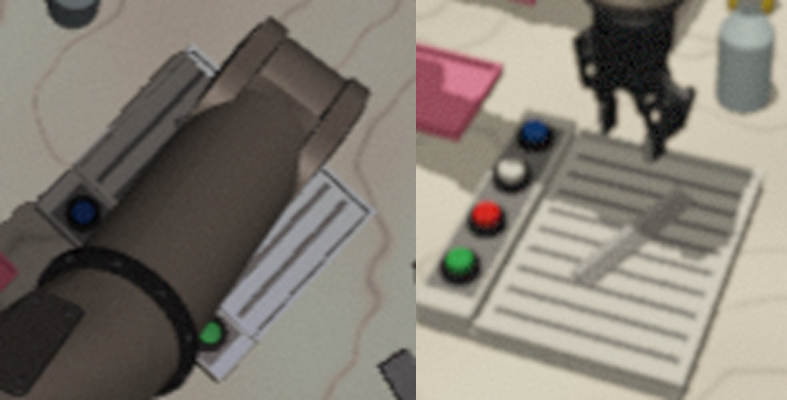

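step_arm:
  commands:
    - [0.1, 0.2, 4, 0]
    - [0.1, 0.2, 8, 0]
    - [0.1, 0.2, 11, 0]
    - [0.1, 0.2, 12.5, 0]
    - [0.1, 0.2, 12.5, 0]

```text
clock: 3.12
position: [0.5385, -0.2236, 0.0244]
tool_rot: [0.982, 0.188, -0.001, -0.001]
force: [-0.9, -0.7, 0.2]
opening: 0.603
```

Run:
```python
from h import *
from g import go
s=arm.capture("side")[:,:,::-1]
cv2.imwrite("pics/m2.png",cv2.resize(s[205:345,215:345],None,fx=4,fy=4,interpolation=cv2.INTER_CUBIC))
go(.538,-.225,.022,-69)
```

```text
shift cm [-0.15  0.02  0.44] turn 0.6 |pos [ 0.5393 -0.2242  0.0264] phi -68.4 j7 -0.37 t 3.17 op 0.602
```

View pics/m2.png

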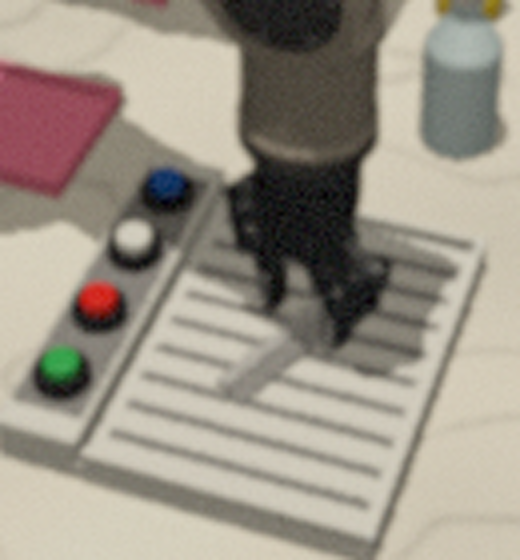

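The fingers straddle the comb (around pixel 305,330 in the crop). Close here, a bit lower.

step_arm:
  commands:
    - [-0.1, 0, 0.3, 0.5]
    - [-0.1, 0, 0.3, 0.5]
    - [-0.1, 0, 0.3, 0.5]
    - [-0.1, 0, 0.3, 0.5]
    - [-0.1, 0, 0.3, 0.5]

```text
clock: 3.58
position: [0.5391, -0.2247, 0.0242]
tool_rot: [0.983, 0.182, 0.001, 0.0]
force: [-1.0, -0.7, -0.3]
opening: 0.601
```

step_arm:
  commands:
    - [0, 0, 0, 0]
    - [0, 0, 0, 0]
    - [0, 0, 0, 0]
    - [0, 0, 0, 0]
    - [0, 0, 0, 0]
  gripper: 1.0
  newtons: 40

```text
clock: 4.0
position: [0.5386, -0.2235, 0.0244]
tool_rot: [0.983, 0.182, 0.0, -0.001]
force: [-9.2, 12.3, 32.1]
opening: 0.186
```

step_arm:
  commands:
    - [0, 0, 0, 0]
    - [0, 0, 0, 0]
    - [0, 0, 0, 0]

```text
clock: 4.25
position: [0.5386, -0.2235, 0.0245]
tool_rot: [0.983, 0.182, 0.0, -0.001]
force: [-8.9, 11.5, 31.7]
opening: 0.191
```

Run:
```python
from h import *
s=arm.capture("side")[:,:,::-1]
cv2.imwrite("pics/m3.png",cv2.resize(s[235:335,245:345],None,fx=6,fy=6,interpolation=cv2.INTER_CUBIC))
```

```text
(no output)
```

View pics/m3.png

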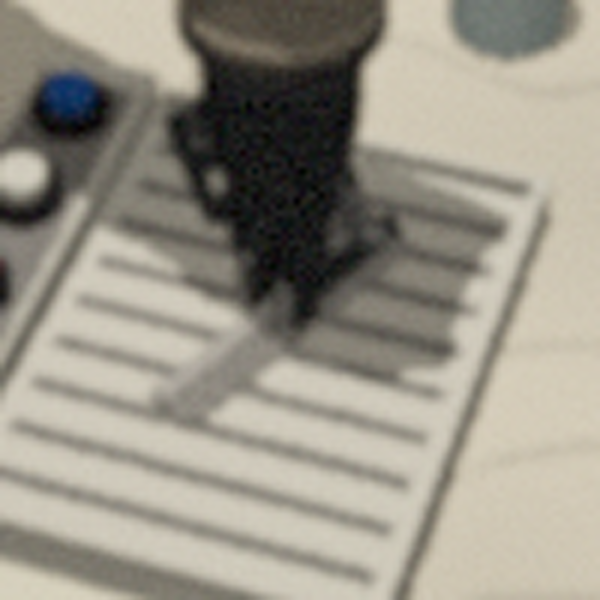

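step_arm:
  commands:
    - [0, 0, -1, 0]
    - [0, 0, -3, 0]
    - [0, 0, -3, 0]
    - [0, 0, -3, 0]
    - [0, 0, -3, 0]

```text
clock: 4.72
position: [0.5386, -0.2246, 0.0532]
tool_rot: [0.983, 0.182, 0.0, -0.0]
force: [0.5, 0.4, -0.2]
opening: 0.0
```

step_arm:
  commands:
    - [0, 0, -4, 0]
    - [0, 0, -8, 0]
    - [0, 0, -8, 0]
    - [0, 0, -8, 0]
  gripper: 0.53

```text
clock: 5.05
position: [0.5395, -0.2249, 0.1347]
tool_rot: [0.983, 0.182, 0.001, 0.0]
force: [-0.3, 0.3, -1.0]
opening: 0.47
```

Run:
```python
from h import *
from g import go
s=arm.capture("side")[:,:,::-1]
cv2.imwrite("pics/m4.png",cv2.resize(s[205:345,215:345],None,fx=4,fy=4,interpolation=cv2.INTER_CUBIC))
go(.538,-.225,.022,-69)
```

```text
shift cm [-0.1   0.02 11.14] turn -0.0 |pos [ 0.5388 -0.2244  0.1334] phi -69.0 j7 -0.49 t 5.1 op 0.472
```

View pics/m4.png

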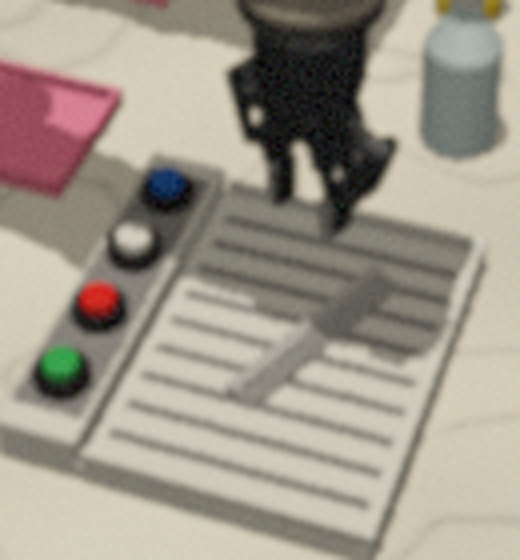

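```bash
python3 - <<'E'
from h import *
d=lambda x,y:(215+x/4,205+y/4)
a,b=[onz("side",d(*p),.025) for p in((383,275),(241,393))];print(a,b,(a+b)/2,np.degrees(np.arctan2(*(a-b)[1::-1])))
E
python3 g.py .5385 -.2255 .0245 -69
```

```text
[ 0.61457529 -0.20166971  0.025     ] [ 0.47141683 -0.25955243  0.025     ] [ 0.54299606 -0.23061107  0.025     ] 22.014776466663143
shift cm [-0.07  0.09 10.89] turn -0.0 |pos [ 0.5388 -0.2244  0.1334] phi -69.0 j7 -0.49 t 5.1 op 0.472
```

step_arm:
  commands:
    - [-0.1, 0.1, 4, 0]
    - [-0.1, 0.1, 8, 0]
    - [-0.1, 0.1, 10, 0]
    - [-0.1, 0.1, 11, 0]
    - [-0.1, 0.1, 11, 0]
  gripper: 0.5

```text
clock: 5.52
position: [0.5366, -0.2269, 0.021]
tool_rot: [0.983, 0.181, -0.002, 0.0]
force: [-1.0, -0.2, 0.1]
opening: 0.497
```

step_arm:
  commands:
    - [0, 0, 0.3, 0]
    - [0, 0, 0.3, 0]
    - [0, 0, 0.3, 0]

```text
clock: 5.77
position: [0.538, -0.2259, 0.0204]
tool_rot: [0.983, 0.182, -0.0, -0.0]
force: [1.5, -1.1, -0.8]
opening: 0.499
```

step_arm:
  commands:
    - [0, 0, 0.2, 0]
    - [0, 0, 0.3, 0]
    - [0, 0, 0.3, 0]

```text
clock: 6.02
position: [0.5381, -0.2258, 0.0174]
tool_rot: [0.983, 0.182, 0.0, -0.0]
force: [0.2, -0.0, 0.1]
opening: 0.501
```

step_arm:
  commands:
    - [0, 0, 0, 0]
    - [0, 0, 0, 0]
    - [0, 0, 0, 0]
    - [0, 0, 0, 0]
    - [0, 0, 0, 0]
  gripper: 1.0

```text
clock: 6.43
position: [0.5385, -0.2263, 0.018]
tool_rot: [0.983, 0.182, 0.001, 0.0]
force: [-0.9, 0.6, 8.4]
opening: 0.302
```

step_arm:
  commands:
    - [0, 0, -2, 0]
    - [0, 0, -5, 0]
    - [0, 0, -9, 0]
    - [0, 0, -12, 0]
    - [0, 0, -12, 0]

```text
clock: 6.85
position: [0.5402, -0.2274, 0.1428]
tool_rot: [0.983, 0.181, 0.003, 0.001]
force: [2.1, -0.9, -0.5]
opening: 0.3
```

Run:
```python
from h import *
from g import go
s=arm.capture("side")[:,:,::-1]
cv2.imwrite("pics/m5.png",cv2.resize(s[205:345,205:345],None,fx=4,fy=4,interpolation=cv2.INTER_CUBIC))
go(.421,.136,.12,43)
```

```text
shift cm [  1.87 -38.1    1.95] turn -112.1 |pos [ 0.5396 -0.2265  0.1403] phi -69.1 j7 -0.49 t 6.9 op 0.298
```

View pics/m5.png

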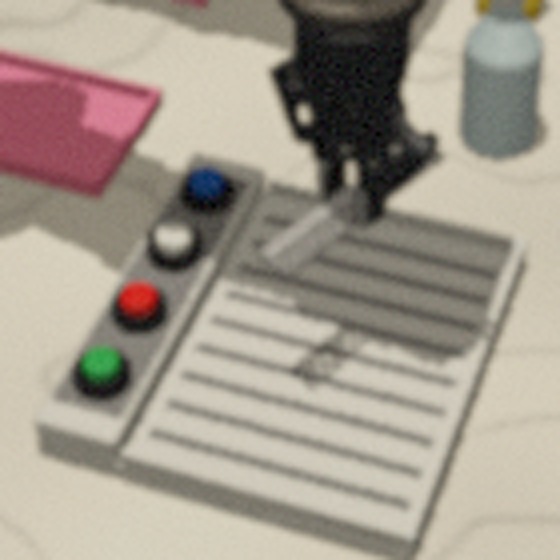

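step_arm:
  commands:
    - [1.9, -38, 0, -33]
    - [1.9, -38, 0, -33]
    - [1.9, -38, 0, -33]
    - [1.9, -38, 0, -33]
    - [1.9, -38, 0, -33]

```text
clock: 7.32
position: [0.472, -0.0263, 0.1368]
tool_rot: [0.89, 0.457, -0.0, -0.0]
force: [-0.1, -0.6, -0.3]
opening: 0.3
```

```bash
python3 g.py .421 .136 .12 43
```

```text
shift cm [ 10.21 -13.61   1.68] turn -78.7 |pos [ 0.472  -0.0263  0.1368] phi -35.7 j7 -0.44 t 7.32 op 0.3
```

step_arm:
  commands:
    - [10.2, -13.6, 0, -35]
    - [10.2, -13.6, 0, -35]
    - [10.2, -13.6, 0, -35]
    - [10.2, -13.6, 0, -35]
    - [10.2, -13.6, 0, -35]

```text
clock: 7.73
position: [0.421, 0.141, 0.1369]
tool_rot: [0.709, 0.705, 0.0, -0.001]
force: [1.4, 0.8, 0.1]
opening: 0.301
```

```bash
python3 g.py .421 .136 .12 43
```

```text
shift cm [-0.5   0.    1.69] turn -43.3 |pos [0.421  0.141  0.1369] phi -0.3 j7 -0.32 t 7.73 op 0.301
```

step_arm:
  commands:
    - [-0.5, 0, 0, -43.5]
    - [-0.5, 0, 0, -43.5]
    - [-0.5, 0, 0, -43.5]
    - [-0.5, 0, 0, -43.5]
    - [-0.5, 0, 0, -43.5]

```text
clock: 8.15
position: [0.423, 0.1295, 0.1368]
tool_rot: [0.461, 0.887, -0.0, -0.0]
force: [-0.7, -0.6, 0.3]
opening: 0.299
```

```bash
python3 g.py .421 .136 .06 43
```

```text
shift cm [0.64 0.22 7.68] turn -7.9 |pos [0.423  0.1295 0.1368] phi 35.1 j7 0.29 t 8.15 op 0.299
```

step_arm:
  commands:
    - [0.6, 0.2, 3, -7]
    - [0.6, 0.2, 6, -8]
    - [0.6, 0.2, 7.5, -8]
    - [0.6, 0.2, 7.5, -8]
    - [0.6, 0.2, 7.5, -8]

```text
clock: 8.57
position: [0.421, 0.135, 0.0618]
tool_rot: [0.401, 0.916, -0.001, -0.001]
force: [0.8, 0.1, 0.3]
opening: 0.299
```

Run:
```python
from h import *
from g import go
t=arm.capture("top")[:,:,::-1];s=arm.capture("side")[:,:,::-1]
t2=cv2.resize(t[220:320,190:290],None,fx=4,fy=4,interpolation=cv2.INTER_CUBIC);s2=cv2.resize(s[190:290,160:260],None,fx=4,fy=4,interpolation=cv2.INTER_CUBIC)
cv2.imwrite("pics/m6.png",np.hstack([t2,s2]))
go(.421,.136,.0055,43)
```

```text
shift cm [ 0.1  -0.06  5.76] turn -0.3 |pos [0.4221 0.1357 0.0631] phi 42.7 j7 0.5 t 8.67 op 0.301
```

View pics/m6.png

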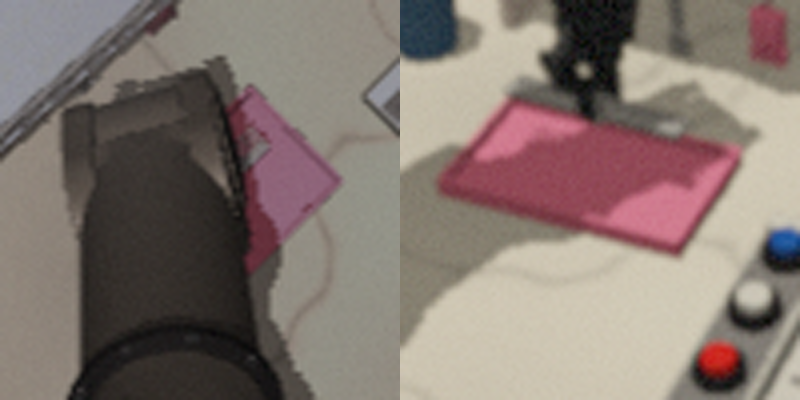

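Run:
```python
from h import *
a,b=[onz("side",p,.067) for p in((188,212),(230.5,222.5))];print(a,b,(a+b)/2,np.linalg.norm(a-b),np.degrees(np.arctan2(*(a-b)[1::-1])))
D=np.array([.403,.119]);L=np.array([-.68,.735])/np.hypot(.68,.735);W=np.array([.735,.68])/np.hypot(.68,.735)
for p in(a,b):print((p[:2]-D)@L,(p[:2]-D)@W)
```

```text
[0.36287595 0.18954452 0.067     ] [0.47027176 0.07665127 0.067     ] [0.41657385 0.13309789 0.067     ] 0.1558163879790577 133.57044382436428
0.07903091748881248 0.018454895362957146
-0.0767704197390715 0.020620554810654716
```

step_arm:
  commands:
    - [0.1, 0, 3, 0]
    - [0.1, 0, 5, 0]
    - [0.1, 0, 5.6, 0]
    - [0.1, 0, 5.7, 0]
    - [0.1, 0, 5.7, 0]

```text
clock: 9.08
position: [0.4215, 0.1364, 0.0062]
tool_rot: [0.401, 0.916, 0.0, 0.0]
force: [0.2, 0.4, -0.9]
opening: 0.299
```

step_arm:
  commands:
    - [0, 0, 0, 0]
    - [0, 0, 0, 0]

```text
clock: 9.25
position: [0.4217, 0.1367, 0.0065]
tool_rot: [0.401, 0.916, 0.001, 0.0]
force: [0.1, 0.2, -0.6]
opening: 0.299
```

step_arm:
  commands:
    - [0, 0, 0.1, 0]
    - [0, 0, 0.1, 0]
    - [0, 0, 0.1, 0]

```text
clock: 9.5
position: [0.4215, 0.1366, 0.005]
tool_rot: [0.401, 0.916, 0.001, 0.0]
force: [-0.2, 0.3, 9.9]
opening: 0.297
```

step_arm:
  commands:
    - [0, 0, 0, 0]
    - [0, 0, 0, 0]
    - [0, 0, 0, 0]
    - [0, 0, 0, 0]
  gripper: 0.55

```text
clock: 9.83
position: [0.421, 0.1363, 0.0044]
tool_rot: [0.401, 0.916, -0.0, 0.0]
force: [-0.7, -0.1, 1.0]
opening: 0.454
```

step_arm:
  commands:
    - [0, 0, -2, 0]
    - [0, 0, -6, 0]
    - [0, 0, -10, 0]
    - [0, 0, -14, 0]
    - [0, 0, -18, 0]

```text
clock: 10.25
position: [0.4206, 0.1357, 0.1862]
tool_rot: [0.401, 0.916, -0.0, 0.0]
force: [0.9, 1.7, 0.1]
opening: 0.449
```

Run:
```python
from h import *
from g import go
s=arm.capture("side")[:,:,::-1]
cv2.imwrite("pics/m7.png",cv2.resize(s[120:350,130:350],None,fx=2.6,fy=2.6,interpolation=cv2.INTER_CUBIC))
go(.4472,-.1167,.2,-45)
```

```text
shift cm [-20.24 -15.43  -0.81] turn 87.6 |pos [0.4237 0.1367 0.1928] phi 42.6 j7 0.34 t 10.3 op 0.446
```

View pics/m7.png

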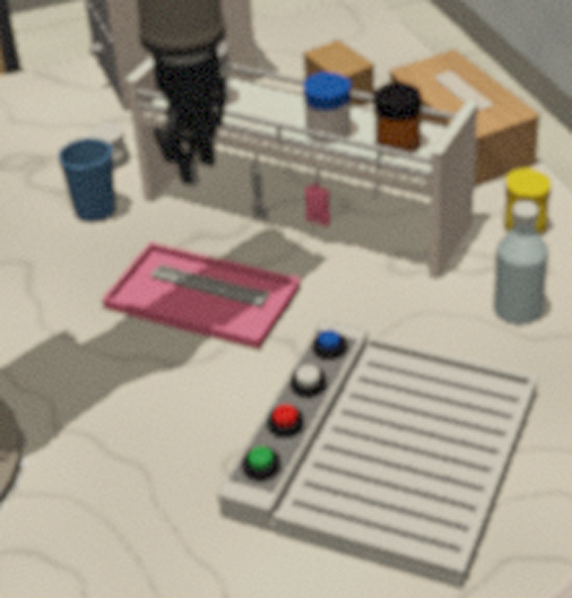

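```bash
python3 g.py .451 -.116 .19 0
```

```text
shift cm [-20.44 -15.11   0.19] turn 42.6 |pos [0.4237 0.1367 0.1928] phi 42.6 j7 0.34 t 10.3 op 0.446
```

step_arm:
  commands:
    - [-20, -15.5, 0, 42]
    - [-20, -15.5, 0, 42]
    - [-20, -15.5, 0, 42]
    - [-20, -15.5, 0, 42]
    - [-20, -15.5, 0, 42]
  gripper: 1.0

```text
clock: 10.72
position: [0.4387, -0.073, 0.1846]
tool_rot: [0.665, 0.747, 0.001, 0.0]
force: [1.5, 0.5, -1.3]
opening: 0.001
```

```bash
python3 g.py .451 -.116 .08 0
```

```text
shift cm [-4.42  0.72 10.46] turn 6.6 |pos [ 0.4387 -0.073   0.1846] phi 6.6 j7 0.24 t 10.72 op 0.001
```

step_arm:
  commands:
    - [-4.4, 0.7, 0, 6.6]
    - [-4.4, 0.7, 3, 6.6]
    - [-4.4, 0.7, 7, 6.6]
    - [-4.4, 0.7, 10, 6.6]
    - [-4.4, 0.7, 10, 6.6]

```text
clock: 11.13
position: [0.4482, -0.1141, 0.08]
tool_rot: [0.705, 0.709, -0.003, -0.002]
force: [-2.3, 1.1, -0.2]
opening: -0.001
```

Run:
```python
from h import *
from g import go
s=arm.capture("side")[:,:,::-1]
cv2.imwrite("pics/m8.png",cv2.resize(s[220:320,190:320],None,fx=5,fy=5,interpolation=cv2.INTER_CUBIC))
go(.451,-.116,.06,0)
```

```text
shift cm [-0.16  0.18  2.27] turn 0.3 |pos [ 0.4493 -0.1144  0.0827] phi 0.3 j7 0.47 t 11.18 op 0.001
```

View pics/m8.png

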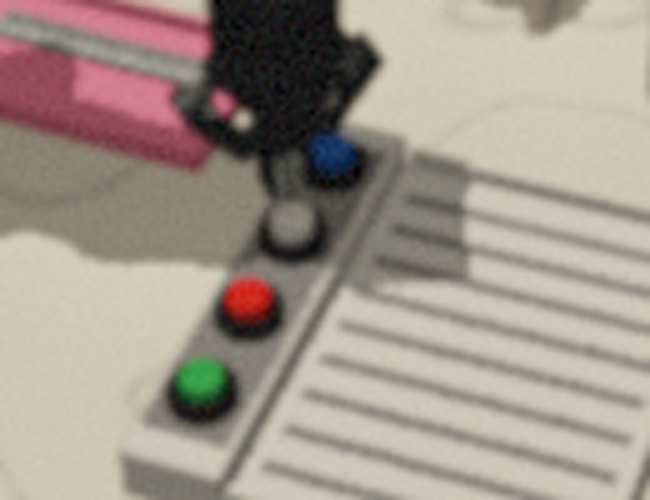

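step_arm:
  commands:
    - [-0.1, 0.2, 1, 0]
    - [-0.1, 0.2, 2, 0]
    - [-0.1, 0.2, 2.4, 0]
    - [-0.1, 0.2, 2.4, 0]

```text
clock: 11.52
position: [0.4538, -0.1148, 0.0605]
tool_rot: [0.705, 0.709, 0.0, 0.0]
force: [0.5, 1.0, 3.3]
opening: -0.004
```

step_arm:
  commands:
    - [0, 0, 0.3, 0]
    - [0, 0, 0.5, 0]
    - [0, 0, 0.5, 0]
    - [0, 0, 0.5, 0]

```text
clock: 11.85
position: [0.4539, -0.1149, 0.056]
tool_rot: [0.705, 0.709, 0.001, 0.0]
force: [0.5, 1.8, 9.5]
opening: -0.005
```

step_arm:
  commands:
    - [0, 0, 0.1, 0]
    - [0, 0, 0.1, 0]
    - [0, 0, 0.1, 0]
    - [0, 0, 0.1, 0]

```text
clock: 12.18
position: [0.454, -0.1149, 0.0555]
tool_rot: [0.705, 0.709, 0.001, 0.0]
force: [-6.6, 2.5, 29.6]
opening: 0.0
```

Run:
```python
from h import *
s=arm.capture("side")[:,:,::-1]
cv2.imwrite("pics/m9.png",cv2.resize(s[220:320,190:320],None,fx=5,fy=5,interpolation=cv2.INTER_CUBIC))
print(arm.get_state()["force"])
```

```text
[-5.4446602   2.86103737 30.56334304]
```

View pics/m9.png

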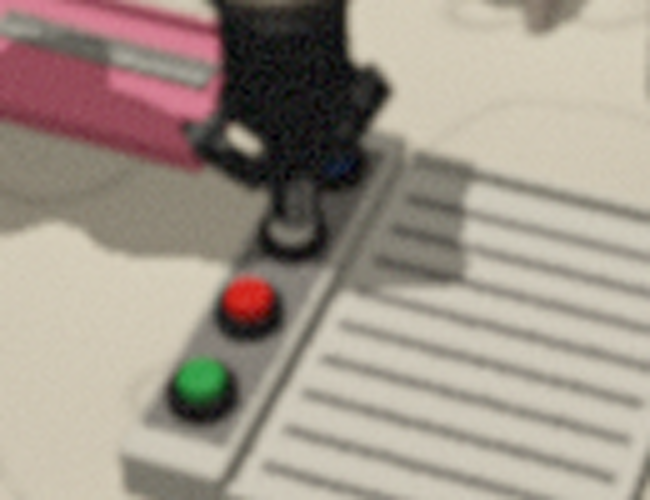

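step_arm:
  commands:
    - [0, 0, -3, 0]
    - [0, 0, -7, 0]
    - [0, 0, -11, 0]
    - [0, 0, -15, 0]
    - [0, 0, -19, 0]
  gripper: 0

```text
clock: 12.65
position: [0.4527, -0.1156, 0.2463]
tool_rot: [0.705, 0.709, -0.0, 0.0]
force: [1.0, 0.9, 0.2]
opening: 0.71
```

```bash
python3 g.py .683 .133 .34 41
```

```text
shift cm [24.75 23.15 -9.39] turn -40.7 |pos [ 0.4527 -0.1156  0.2463] phi 0.3 j7 0.19 t 12.65 op 0.71
```

step_arm:
  commands:
    - [1, 1, -4, -7]
    - [3, 3, -7, -14]
    - [6, 5.8, -9.4, -20]
    - [9, 8.6, -9.4, -27]
    - [12, 11.4, -9.4, -33]

```text
clock: 13.07
position: [0.5654, 0.0041, 0.3406]
tool_rot: [0.472, 0.882, 0.002, 0.001]
force: [0.6, -0.1, 0.3]
opening: 1.002
```

```bash
python3 g.py .683 .133 .34 41
```

```text
shift cm [ 4.2  16.93  0.14] turn -7.3 |pos [0.5654 0.0041 0.3406] phi 33.7 j7 0.6 t 13.07 op 1.002
```

Run:
```python
from h import *
t=arm.capture("top")[:,:,::-1]
cv2.imwrite("pics/m10.png",cv2.resize(t[130:310,130:400],None,fx=2.9,fy=2.9,interpolation=cv2.INTER_CUBIC))
```

```text
(no output)
```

View pics/m10.png

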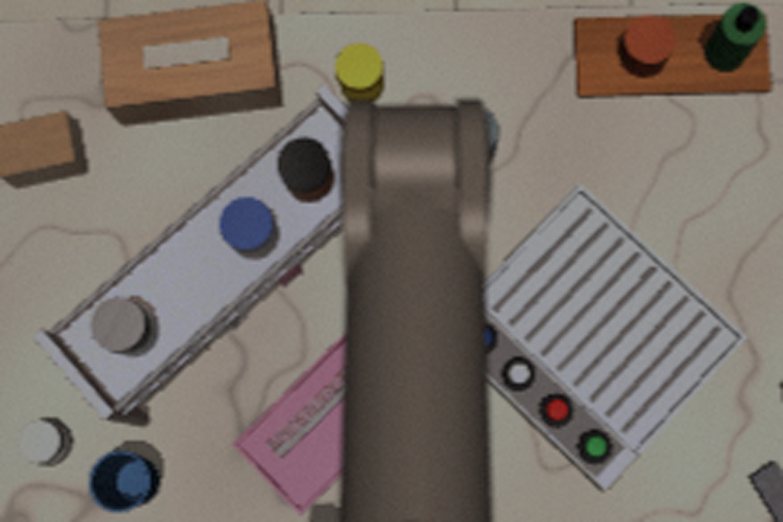

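step_arm:
  commands:
    - [4.2, 17, 0, -7.3]
    - [4.2, 17, 0, -7.3]
    - [4.2, 17, 0, -7.3]
    - [4.2, 17, 0, -7.3]
    - [4.2, 17, 0, -7.3]

```text
clock: 13.53
position: [0.685, 0.1379, 0.3363]
tool_rot: [0.415, 0.91, -0.0, -0.001]
force: [0.4, 0.8, -0.9]
opening: 1.002
```

```bash
python3 g.py .683 .133 .20 41
```

```text
shift cm [-0.25 -0.46 13.63] turn -0.0 |pos [0.685  0.1379 0.3363] phi 41.0 j7 0.64 t 13.53 op 1.002
```

step_arm:
  commands:
    - [-0.2, -0.3, 4, 0]
    - [-0.2, -0.3, 8, 0]
    - [-0.2, -0.3, 8.5, 0]
    - [-0.2, -0.3, 8.5, 0]

```text
clock: 13.87
position: [0.6805, 0.1275, 0.2516]
tool_rot: [0.418, 0.909, -0.002, -0.002]
force: [0.5, -0.3, 0.9]
opening: 0.996
```

Run:
```python
from h import *
from g import go
s=arm.capture("side")[:,:,::-1]
cv2.imwrite("pics/m11.png",cv2.resize(s[90:230,220:360],None,fx=4,fy=4,interpolation=cv2.INTER_CUBIC))
go(.683,.133,.19,41)
```

```text
shift cm [0.34 0.45 6.42] turn -0.4 |pos [0.6818 0.1275 0.2542] phi 40.6 j7 0.68 t 13.92 op 0.999
```

View pics/m11.png

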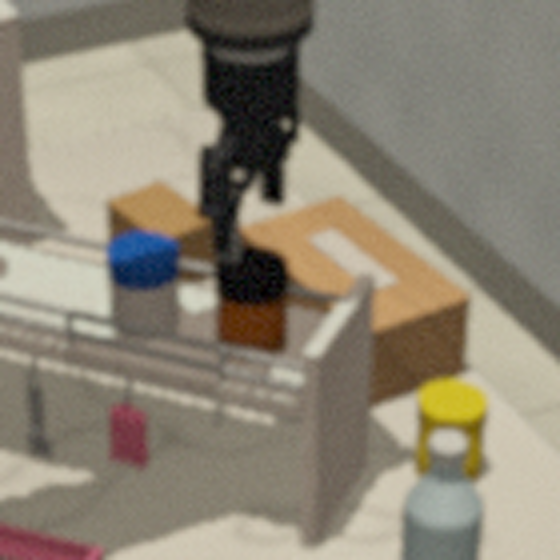

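step_arm:
  commands:
    - [0.3, 0.5, 0, -0.4]
    - [0.3, 0.5, 2, -0.4]
    - [0.3, 0.5, 5, -0.4]
    - [0.3, 0.5, 6.3, -0.4]
    - [0.3, 0.5, 6.3, -0.4]

```text
clock: 14.33
position: [0.683, 0.1336, 0.1892]
tool_rot: [0.414, 0.91, -0.001, -0.001]
force: [-0.4, 0.5, 0.3]
opening: 0.999
```

step_arm:
  commands:
    - [0, 0, 0, 0]
    - [0, 0, 0, 0]
    - [0, 0, 0, 0]
    - [0, 0, 0, 0]
    - [0, 0, 0, 0]
  gripper: 1.0
  newtons: 40

```text
clock: 14.75
position: [0.685, 0.1334, 0.1929]
tool_rot: [0.414, 0.91, 0.001, 0.001]
force: [-0.1, 0.3, 5.0]
opening: 0.714
```

step_arm:
  commands:
    - [0, 0, -1, 0]
    - [0, 0, -3, 0]
    - [0, 0, -6, 0]
    - [0, 0, -10, 0]
    - [0, 0, -10, 0]

```text
clock: 15.17
position: [0.6865, 0.1326, 0.2996]
tool_rot: [0.415, 0.91, 0.003, 0.004]
force: [0.7, -0.7, -0.7]
opening: 0.711
```

Run:
```python
from h import *
from g import go
s=arm.capture("side")[:,:,::-1]
cv2.imwrite("pics/m12.png",cv2.resize(s[60:230,190:360],None,fx=3.4,fy=3.4,interpolation=cv2.INTER_CUBIC))
print(arm.get_state()["force"])
go(.57,.035,.29,41)
```

```text
[ 0.54056415  0.68650605 -3.49229954]
shift cm [  0.21 -15.14   0.52] turn -0.0 |pos [0.6857 0.1327 0.2963] phi 41.0 j7 0.66 t 15.22 op 0.712
```

View pics/m12.png

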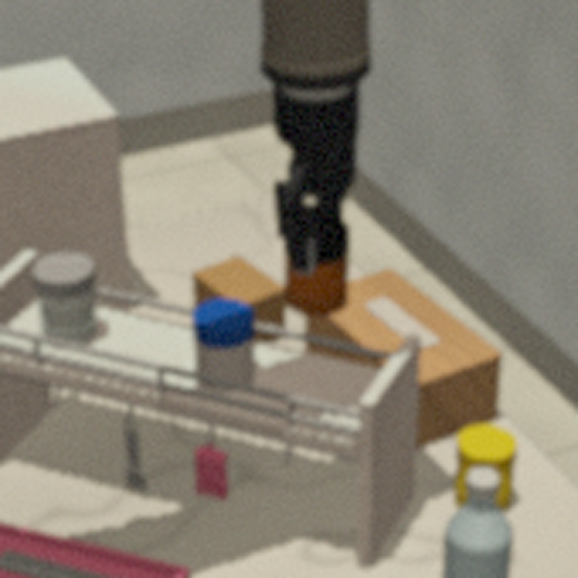

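step_arm:
  commands:
    - [0.2, -4, 0, 0]
    - [0.2, -8, 0, 0]
    - [0.2, -12, 0, 0]
    - [0.2, -15, 0, 0]
    - [0.2, -15, 0, 0]

```text
clock: 15.63
position: [0.5654, 0.031, 0.2912]
tool_rot: [0.417, 0.909, 0.0, -0.001]
force: [2.1, -1.1, -1.2]
opening: 0.714
```

```bash
python3 g.py .469 -.301 .25 -45
```

```text
shift cm [-18.89 -28.96   4.09] turn 85.7 |pos [0.5654 0.031  0.2912] phi 40.7 j7 0.7 t 15.63 op 0.714
```

step_arm:
  commands:
    - [-19, -29, 4, 35]
    - [-19, -29, 4, 35]
    - [-19, -29, 4, 35]
    - [-19, -29, 4, 35]
    - [-19, -29, 4, 35]

```text
clock: 16.05
position: [0.5121, -0.1646, 0.2669]
tool_rot: [0.671, 0.741, 0.001, 0.0]
force: [0.9, -0.3, -2.4]
opening: 0.711
```

```bash
python3 g.py .469 -.301 .20 -45
```

```text
shift cm [-13.15  -5.64   6.67] turn 50.7 |pos [ 0.5121 -0.1646  0.2669] phi 5.7 j7 0.5 t 16.05 op 0.711
```

step_arm:
  commands:
    - [-13, -5.6, 6, 35]
    - [-13, -5.6, 6, 35]
    - [-13, -5.6, 6, 35]
    - [-13, -5.6, 6, 35]
    - [-13, -5.6, 6, 35]

```text
clock: 16.47
position: [0.4673, -0.3033, 0.2054]
tool_rot: [0.865, 0.502, -0.001, 0.0]
force: [-1.9, 0.2, -2.5]
opening: 0.715
```

```bash
python3 g.py .469 -.301 .12 -45
```

```text
shift cm [0.3  0.05 8.54] turn 15.3 |pos [ 0.4673 -0.3033  0.2054] phi -29.7 j7 0.33 t 16.47 op 0.715
```

step_arm:
  commands:
    - [0.3, 0, 3, 7]
    - [0.3, 0, 6, 14]
    - [0.3, 0, 9, 15.3]
    - [0.3, 0, 11.5, 15.3]
    - [0.3, 0, 11.5, 15.3]

```text
clock: 16.88
position: [0.4707, -0.2941, 0.0879]
tool_rot: [0.921, 0.389, -0.002, -0.002]
force: [-1.2, 0.6, -2.8]
opening: 0.713
```

Run:
```python
from h import *
from g import go
s=arm.capture("side")[:,:,::-1]
cv2.imwrite("pics/m13.png",cv2.resize(s[200:370,180:350],None,fx=3.4,fy=3.4,interpolation=cv2.INTER_CUBIC))
print(arm.get_state()["force"])
go(.469,-.301,.062,-45)
```

```text
[-0.01072972  0.09577743 -2.18960427]
shift cm [-0.58  0.25  2.84] turn 0.7 |pos [ 0.4714 -0.2951  0.0904] phi -44.3 j7 0.25 t 16.93 op 0.713
```

View pics/m13.png

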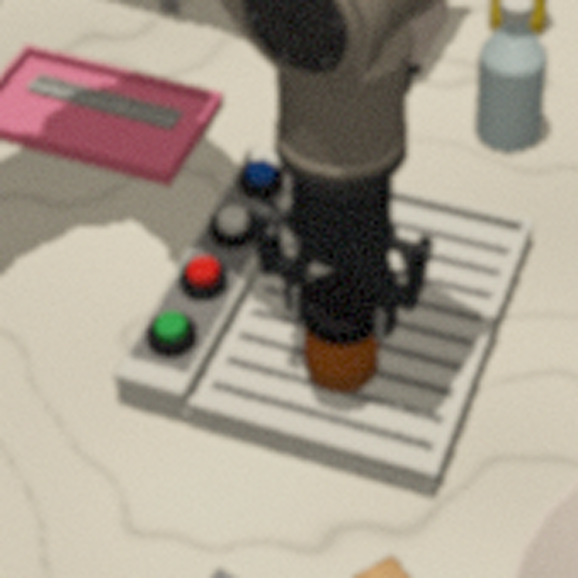

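step_arm:
  commands:
    - [-0.5, 0.2, 1, 0]
    - [-0.5, 0.2, 2, 0]
    - [-0.5, 0.2, 2.6, 0]
    - [-0.5, 0.2, 2.7, 0]
    - [-0.5, 0.2, 2.7, 0]

```text
clock: 17.35
position: [0.4704, -0.3005, 0.0645]
tool_rot: [0.921, 0.389, 0.0, -0.0]
force: [-0.6, -0.4, -2.4]
opening: 0.716
```

step_arm:
  commands:
    - [0, 0, 0.2, 0]
    - [0, 0, 0.2, 0]
    - [0, 0, 0.2, 0]

```text
clock: 17.6
position: [0.4706, -0.3005, 0.0627]
tool_rot: [0.921, 0.389, 0.0, 0.0]
force: [-0.4, -0.3, -3.0]
opening: 0.713
```

step_arm:
  commands:
    - [0, 0, 0.2, 0]
    - [0, 0, 0.2, 0]
    - [0, 0, 0.2, 0]

```text
clock: 17.85
position: [0.4708, -0.3005, 0.0609]
tool_rot: [0.921, 0.389, 0.0, 0.0]
force: [-1.7, 1.4, 7.4]
opening: 0.718
```

step_arm:
  commands:
    - [0, 0, 0.1, 0]
    - [0, 0, 0.1, 0]

```text
clock: 18.02
position: [0.4708, -0.3005, 0.0608]
tool_rot: [0.921, 0.388, 0.001, -0.0]
force: [-6.9, 7.9, 29.7]
opening: 0.714
```

step_arm:
  commands:
    - [0, 0, -0.1, 0]
    - [0, 0, -0.1, 0]

```text
clock: 18.18
position: [0.4707, -0.3006, 0.0609]
tool_rot: [0.921, 0.389, 0.0, 0.0]
force: [-1.7, 2.7, 11.4]
opening: 0.713
```

step_arm:
  commands:
    - [0, 0, 0, 0]
    - [0, 0, 0, 0]
    - [0, 0, 0, 0]
    - [0, 0, 0, 0]
    - [0, 0, 0, 0]
  gripper: 0

```text
clock: 18.6
position: [0.4704, -0.3006, 0.0604]
tool_rot: [0.921, 0.388, -0.0, -0.0]
force: [0.6, 0.1, -0.0]
opening: 0.995
```

step_arm:
  commands:
    - [0, 0, -3, 0]
    - [0, 0, -7, 0]
    - [0, 0, -11, 0]
    - [0, 0, -15, 0]
    - [0, 0, -19, 0]

```text
clock: 19.02
position: [0.4697, -0.3006, 0.2522]
tool_rot: [0.922, 0.388, -0.0, -0.0]
force: [0.5, 0.4, 0.7]
opening: 1.001
```

step_arm:
  commands:
    - [0, 0, -4, 0]
    - [0, 0, -8, 0]
    - [0, 0, -9, 0]

```text
clock: 19.27
position: [0.4713, -0.3021, 0.3458]
tool_rot: [0.922, 0.388, 0.002, 0.002]
force: [0.5, -0.4, 0.6]
opening: 0.999
```

Run:
```python
from h import *
from g import go
s=arm.capture("side")[:,:,::-1]
cv2.imwrite("pics/m14.png",cv2.resize(s[120:370,140:350],None,fx=2.4,fy=2.4,interpolation=cv2.INTER_CUBIC))
go(.53,.0,.34,41)
```

```text
shift cm [ 25.69 -16.89   0.5 ] turn -85.3 |pos [ 0.4715 -0.3018  0.3451] phi -44.3 j7 -0.01 t 19.32 op 1.001
```

View pics/m14.png

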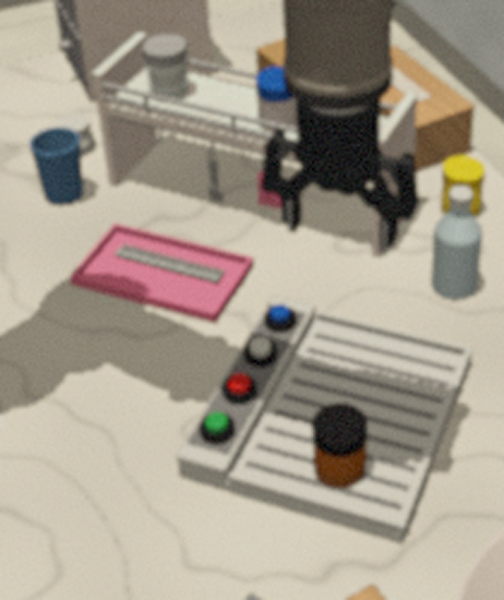

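Amber jar stands on the tray (crop 340,445), comb still in dish. Next, the blue jar.

step_arm:
  commands:
    - [25, -16, 0, -35]
    - [25, -16, 0, -35]
    - [25, -16, 0, -35]
    - [25, -16, 0, -35]
    - [25, -16, 0, -35]

```text
clock: 19.73
position: [0.5122, -0.0945, 0.3404]
tool_rot: [0.76, 0.65, 0.0, -0.0]
force: [1.2, -0.3, -0.2]
opening: 1.001
```

```bash
python3 g.py .53 .03 .34 41
```

```text
shift cm [12.57 -0.17  0.05] turn -49.9 |pos [ 0.5122 -0.0945  0.3404] phi -8.9 j7 0.04 t 19.73 op 1.001
```

step_arm:
  commands:
    - [12, 0, 0, -35]
    - [12, 0, 0, -35]
    - [12, 0, 0, -35]
    - [12, 0, 0, -35]
    - [12, 0, 0, -35]

```text
clock: 20.15
position: [0.5318, 0.0247, 0.3398]
tool_rot: [0.527, 0.85, -0.001, -0.0]
force: [0.3, -1.8, 0.2]
opening: 1.0
```

Run:
```python
from h import *
from g import go
t=arm.capture("top")[:,:,::-1]
cv2.imwrite("pics/m15.png",cv2.resize(t[130:310,130:400],None,fx=2.9,fy=2.9,interpolation=cv2.INTER_CUBIC))
go(.6154,.1987,.34,41)
```

```text
shift cm [11.92 15.36 -0.02] turn -14.3 |pos [0.5317 0.0232 0.3399] phi 26.7 j7 0.43 t 20.2 op 0.998
```

View pics/m15.png

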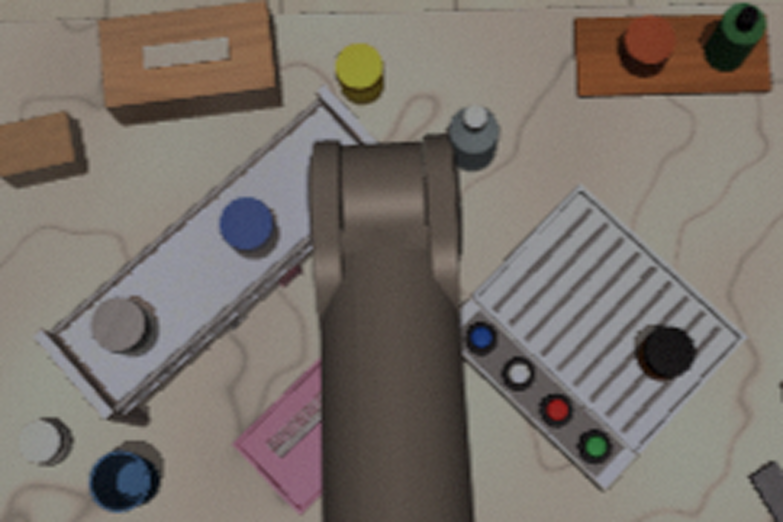

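step_arm:
  commands:
    - [12, 15.4, 0, -14]
    - [12, 15.4, 0, -14]
    - [12, 15.4, 0, -14]
    - [12, 15.4, 0, -14]
    - [12, 15.4, 0, -14]

```text
clock: 20.62
position: [0.6192, 0.2006, 0.3393]
tool_rot: [0.425, 0.905, -0.0, -0.0]
force: [-0.3, 0.3, -0.1]
opening: 1.0
```

step_arm:
  commands:
    - [0, 0, 4, 0]
    - [0, 0, 8, 0]
    - [0, 0, 8.5, 0]
    - [0, 0, 8.5, 0]

```text
clock: 20.95
position: [0.6174, 0.1961, 0.2537]
tool_rot: [0.426, 0.905, -0.002, -0.001]
force: [0.3, -0.4, 1.5]
opening: 0.999
```

Run:
```python
from h import *
from g import go
s=arm.capture("side")[:,:,::-1]
cv2.imwrite("pics/m16.png",cv2.resize(s[90:230,180:320],None,fx=4,fy=4,interpolation=cv2.INTER_CUBIC))
go(.6154,.1987,.187,41)
```

```text
shift cm [ 0.4  -0.08  6.91] turn -1.4 |pos [0.6186 0.1962 0.2561] phi 39.6 j7 0.59 t 21.0 op 1.0
```

View pics/m16.png

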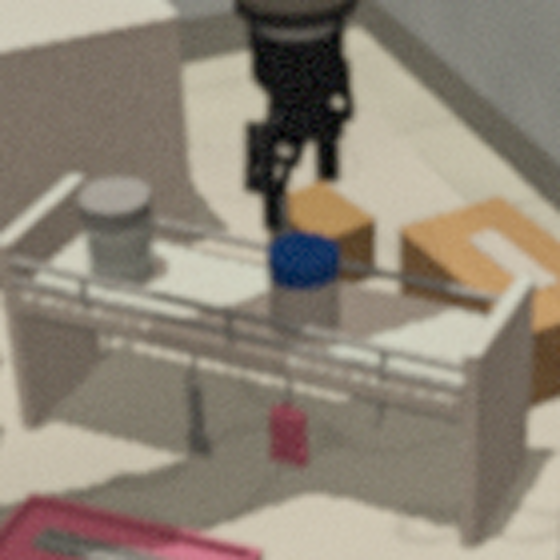

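step_arm:
  commands:
    - [0.4, -0.1, 0, -1.4]
    - [0.4, -0.1, 2, -1.4]
    - [0.4, -0.1, 5, -1.4]
    - [0.4, -0.1, 6.8, -1.4]
    - [0.4, -0.1, 6.8, -1.4]

```text
clock: 21.42
position: [0.6143, 0.1995, 0.1865]
tool_rot: [0.413, 0.911, -0.0, -0.001]
force: [-0.9, -0.7, -0.4]
opening: 0.997
```

step_arm:
  commands:
    - [0, 0, 0, 0]
    - [0, 0, 0, 0]
    - [0, 0, 0, 0]
    - [0, 0, 0, 0]
    - [0, 0, 0, 0]
  gripper: 1.0

```text
clock: 21.83
position: [0.6166, 0.1997, 0.1905]
tool_rot: [0.414, 0.91, 0.002, 0.001]
force: [-0.4, -0.1, 8.7]
opening: 0.712
```

step_arm:
  commands:
    - [0, 0, -1, 0]
    - [0, 0, -3, 0]
    - [0, 0, -6, 0]
    - [0, 0, -10, 0]
    - [0, 0, -11, 0]

```text
clock: 22.25
position: [0.6172, 0.199, 0.3048]
tool_rot: [0.414, 0.91, 0.003, 0.002]
force: [1.2, -0.3, -1.2]
opening: 0.714
```

Run:
```python
from h import *
from g import go
s=arm.capture("side")[:,:,::-1]
cv2.imwrite("pics/m17.png",cv2.resize(s[60:230,150:320],None,fx=3.4,fy=3.4,interpolation=cv2.INTER_CUBIC))
go(.52,.11,.29,41)
```

```text
shift cm [ -0.31 -13.21   1.34] turn 0.1 |pos [0.6174 0.1991 0.3045] phi 41.1 j7 0.58 t 22.3 op 0.711
```

View pics/m17.png

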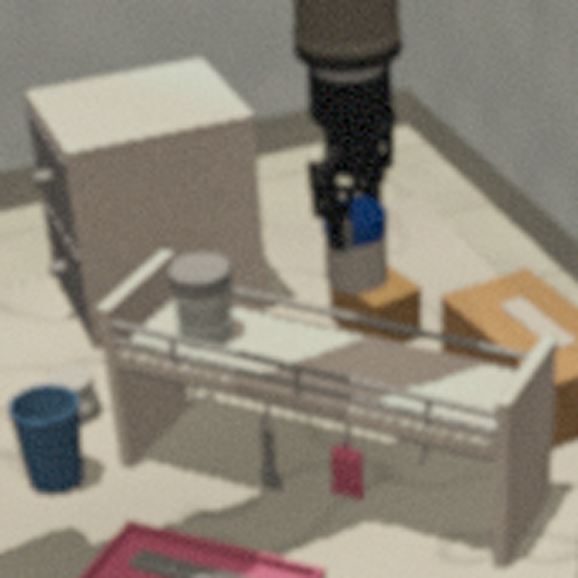

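step_arm:
  commands:
    - [-0.3, -4, 0, 0]
    - [-0.3, -8, 0, 0]
    - [-0.3, -12, 0, 0]
    - [-0.3, -13, 0, 0]
    - [-0.3, -13, 0, 0]

```text
clock: 22.72
position: [0.5173, 0.109, 0.2983]
tool_rot: [0.415, 0.91, 0.001, -0.001]
force: [0.9, 0.3, -2.5]
opening: 0.711
```

```bash
python3 g.py .529 -.241 .25 -45
```

```text
shift cm [-27.21 -22.07   4.72] turn 86.0 |pos [0.5173 0.109  0.2983] phi 41.0 j7 0.54 t 22.72 op 0.711
```

step_arm:
  commands:
    - [-27, -22, 3, 35]
    - [-27, -22, 3, 35]
    - [-27, -22, 3, 35]
    - [-27, -22, 3, 35]
    - [-27, -22, 3, 35]

```text
clock: 23.13
position: [0.5264, -0.0974, 0.2802]
tool_rot: [0.67, 0.742, 0.001, 0.0]
force: [2.0, 1.6, -3.0]
opening: 0.711
```

```bash
python3 g.py .529 -.241 .22 -45
```

```text
shift cm [-14.32  -1.21   6.01] turn 50.8 |pos [ 0.5264 -0.0974  0.2802] phi 5.8 j7 0.42 t 23.13 op 0.711
```

step_arm:
  commands:
    - [-14.3, -1.2, 6, 35]
    - [-14.3, -1.2, 6, 35]
    - [-14.3, -1.2, 6, 35]
    - [-14.3, -1.2, 6, 35]
    - [-14.3, -1.2, 6, 35]

```text
clock: 23.55
position: [0.5276, -0.2455, 0.2183]
tool_rot: [0.864, 0.503, -0.001, 0.001]
force: [-1.0, 0.5, -2.8]
opening: 0.71
```

```bash
python3 g.py .529 -.241 .09 -45
```

```text
shift cm [ 0.5  -0.1  12.83] turn 15.4 |pos [ 0.5276 -0.2455  0.2183] phi -29.6 j7 0.29 t 23.55 op 0.71
```

step_arm:
  commands:
    - [0.3, 0, 2, 7]
    - [0.3, 0, 6, 14]
    - [0.3, 0, 10, 15.4]
    - [0.3, 0, 12.5, 15.4]
    - [0.3, 0, 12.5, 15.4]

```text
clock: 23.97
position: [0.5293, -0.2353, 0.0903]
tool_rot: [0.921, 0.389, -0.003, -0.002]
force: [-0.9, 1.5, -2.7]
opening: 0.718
```

Run:
```python
from h import *
from g import go
s=arm.capture("side")[:,:,::-1]
cv2.imwrite("pics/m18.png",cv2.resize(s[200:370,180:350],None,fx=3.4,fy=3.4,interpolation=cv2.INTER_CUBIC))
go(.529,-.241,.06,-45)
```

```text
shift cm [-0.42  0.24  3.33] turn 0.7 |pos [ 0.5303 -0.2363  0.0933] phi -44.3 j7 0.19 t 24.02 op 0.71
```

View pics/m18.png

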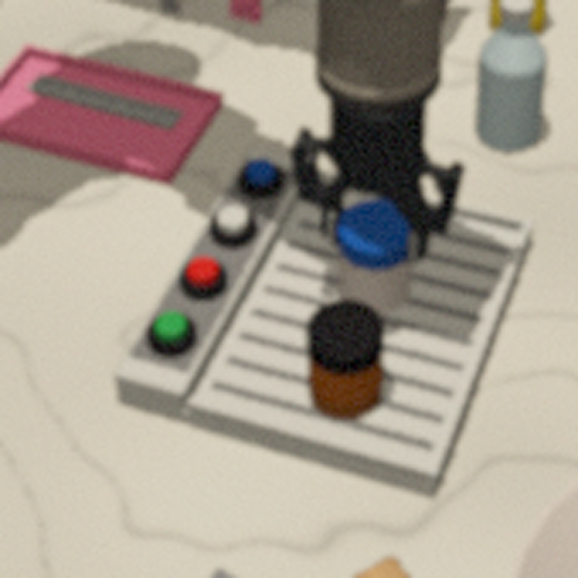

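Run:
```python
from h import *
s=arm.capture("side")[:,:,::-1];t=arm.capture("top")[:,:,::-1]
cv2.imwrite("pics/m19.png",cv2.resize(s[245:325,255:325],None,fx=7,fy=7,interpolation=cv2.INTER_CUBIC))
```

```text
(no output)
```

View pics/m19.png

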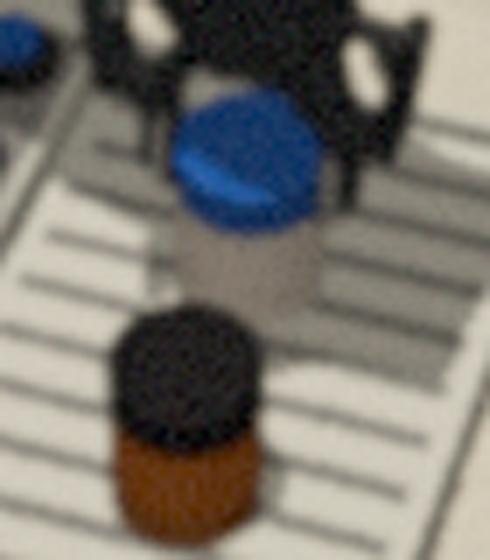

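step_arm:
  commands:
    - [-0.4, 0.2, 1, 0.7]
    - [-0.4, 0.2, 2, 0.7]
    - [-0.4, 0.2, 2.9, 0.7]
    - [-0.4, 0.2, 3.2, 0.7]
    - [-0.4, 0.2, 3.2, 0.7]

```text
clock: 24.53
position: [0.5293, -0.2407, 0.0618]
tool_rot: [0.924, 0.383, -0.0, -0.0]
force: [0.1, 0.6, -2.5]
opening: 0.711
```

step_arm:
  commands:
    - [0, 0, 0.2, 0]
    - [0, 0, 0.2, 0]
    - [0, 0, 0.2, 0]

```text
clock: 24.78
position: [0.5298, -0.241, 0.0608]
tool_rot: [0.924, 0.383, 0.0, 0.0]
force: [0.4, -0.3, -2.3]
opening: 0.71
```

step_arm:
  commands:
    - [0, 0, 0.2, 0]
    - [0, 0, 0.2, 0]
    - [0, 0, 0.2, 0]

```text
clock: 25.03
position: [0.5297, -0.2409, 0.0586]
tool_rot: [0.924, 0.383, 0.0, -0.0]
force: [0.7, 0.7, -2.5]
opening: 0.714
```

step_arm:
  commands:
    - [0, 0, 0.1, 0]
    - [0, 0, 0.1, 0]

```text
clock: 25.2
position: [0.5298, -0.2409, 0.0584]
tool_rot: [0.924, 0.383, 0.0, -0.0]
force: [-4.5, 4.2, 16.2]
opening: 0.711
```

Contact. Release and rise.

step_arm:
  commands:
    - [0, 0, 0, 0]
    - [0, 0, 0, 0]
    - [0, 0, 0, 0]
    - [0, 0, 0, 0]
    - [0, 0, 0, 0]
  gripper: 0

```text
clock: 25.62
position: [0.5297, -0.2409, 0.0576]
tool_rot: [0.924, 0.383, -0.0, 0.0]
force: [-0.2, -0.1, 0.0]
opening: 1.0
```

step_arm:
  commands:
    - [0, 0, -3, 0]
    - [0, 0, -7, 0]
    - [0, 0, -11, 0]
    - [0, 0, -15, 0]
    - [0, 0, -19, 0]

```text
clock: 26.03
position: [0.5291, -0.2411, 0.2494]
tool_rot: [0.924, 0.383, -0.0, -0.0]
force: [0.9, -0.0, 0.3]
opening: 0.993
```

step_arm:
  commands:
    - [0, 0, -4, 0]
    - [0, 0, -8, 0]
    - [0, 0, -9, 0]

```text
clock: 26.28
position: [0.5306, -0.2425, 0.343]
tool_rot: [0.924, 0.383, 0.002, 0.002]
force: [-0.4, 0.1, -0.2]
opening: 1.004
```

Run:
```python
from h import *
from g import go
s=arm.capture("side")[:,:,::-1]
cv2.imwrite("pics/m20.png",cv2.resize(s[120:370,140:350],None,fx=2.4,fy=2.4,interpolation=cv2.INTER_CUBIC))
go(.44,.2,.34,41)
```

```text
shift cm [ 24.86 -37.69   0.13] turn -86.0 |pos [ 0.5308 -0.2422  0.3424] phi -45.0 j7 -0.04 t 26.33 op 1.003
```

View pics/m20.png

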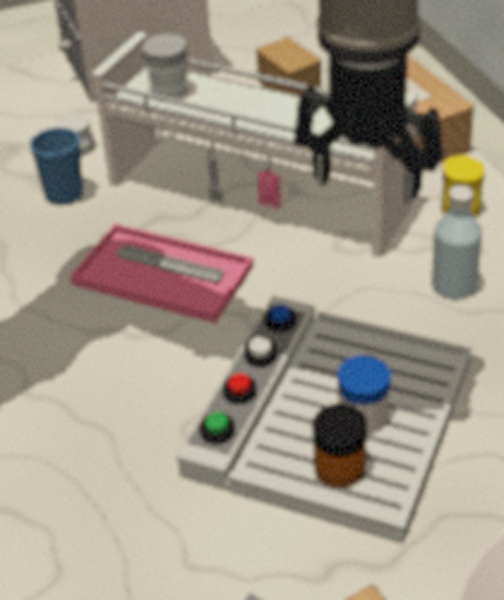

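step_arm:
  commands:
    - [25, -37.5, 0, -35]
    - [25, -37.5, 0, -35]
    - [25, -37.5, 0, -35]
    - [25, -37.5, 0, -35]
    - [25, -37.5, 0, -35]

```text
clock: 26.75
position: [0.4982, -0.0831, 0.3388]
tool_rot: [0.807, 0.59, -0.001, -0.0]
force: [-1.1, 0.2, 0.8]
opening: 0.999
```

```bash
python3 g.py .44 .2 .34 41
```

```text
shift cm [ 25.21 -14.13  -0.13] turn -58.7 |pos [ 0.4982 -0.0831  0.3388] phi -17.7 j7 -0.13 t 26.75 op 0.999
```

step_arm:
  commands:
    - [25, -14, 0, -35]
    - [25, -14, 0, -35]
    - [25, -14, 0, -35]
    - [25, -14, 0, -35]
    - [25, -14, 0, -35]

```text
clock: 27.17
position: [0.4593, 0.1079, 0.3398]
tool_rot: [0.603, 0.797, 0.001, -0.001]
force: [1.0, 0.8, 0.9]
opening: 1.001
```

Run:
```python
from h import *
from g import go
t=arm.capture("top")[:,:,::-1]
cv2.imwrite("pics/m21.png",cv2.resize(t[130:310,130:400],None,fx=2.9,fy=2.9,interpolation=cv2.INTER_CUBIC))
go(.5014,.3428,.34,41)
```

```text
shift cm [20.47 10.76  0.  ] turn -24.2 |pos [0.4576 0.1157 0.3396] phi 16.8 j7 -0.19 t 27.22 op 1.0
```

View pics/m21.png

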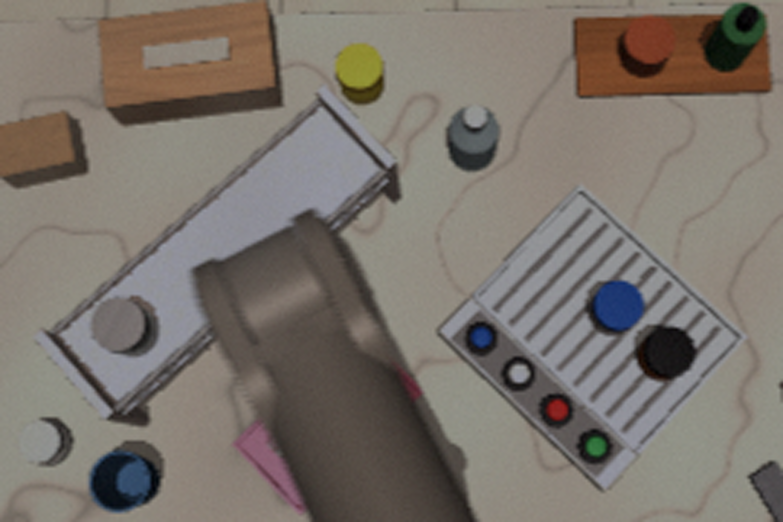

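step_arm:
  commands:
    - [20.4, 10.8, 0, -24]
    - [20.4, 10.8, 0, -24]
    - [20.4, 10.8, 0, -24]
    - [20.4, 10.8, 0, -24]
    - [20.4, 10.8, 0, -24]

```text
clock: 27.63
position: [0.5044, 0.3056, 0.3383]
tool_rot: [0.425, 0.905, -0.001, -0.0]
force: [-1.2, 0.1, 1.5]
opening: 1.006
```

```bash
python3 g.py .5014 .3423 .26 41
```

```text
shift cm [3.01 2.13 7.83] turn -1.3 |pos [0.5044 0.3056 0.3383] phi 39.7 j7 0.35 t 27.63 op 1.006
```

step_arm:
  commands:
    - [3, 2.1, 0, -1.3]
    - [3, 2.1, 1, -1.3]
    - [3, 2.1, 4, -1.3]
    - [3, 2.1, 7, -1.3]
    - [3, 2.1, 7.4, -1.3]

```text
clock: 28.05
position: [0.4996, 0.3388, 0.2611]
tool_rot: [0.417, 0.909, -0.003, -0.001]
force: [-0.6, -1.0, -0.3]
opening: 0.997
```

Run:
```python
from h import *
from g import go
s=arm.capture("side")[:,:,::-1]
cv2.imwrite("pics/m22.png",cv2.resize(s[80:220,140:280],None,fx=4,fy=4,interpolation=cv2.INTER_CUBIC))
go(.5014,.3423,.193,41)
```

```text
shift cm [0.18 0.34 6.99] turn -0.4 |pos [0.5002 0.3389 0.2629] phi 40.6 j7 0.39 t 28.1 op 1.002
```

View pics/m22.png

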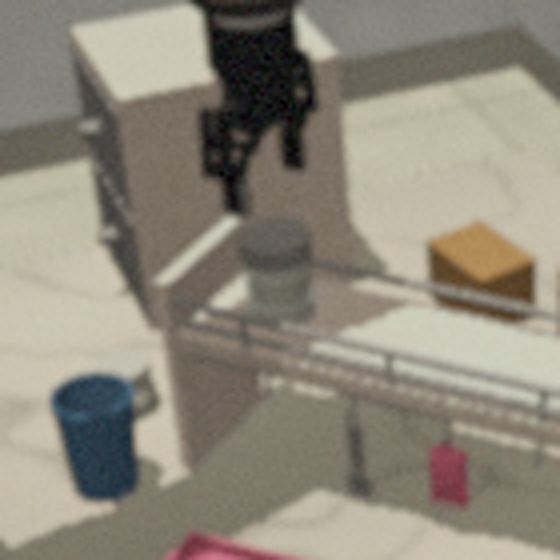

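step_arm:
  commands:
    - [0.2, 0.4, 0, -0.4]
    - [0.2, 0.4, 2, -0.4]
    - [0.2, 0.4, 5, -0.4]
    - [0.2, 0.4, 6.9, -0.4]
    - [0.2, 0.4, 6.9, -0.4]

```text
clock: 28.52
position: [0.5026, 0.344, 0.1953]
tool_rot: [0.414, 0.91, -0.001, -0.001]
force: [0.4, 0.3, -0.1]
opening: 0.996
```

step_arm:
  commands:
    - [0, 0, 0, 0]
    - [0, 0, 0, 0]
    - [0, 0, 0, 0]
    - [0, 0, 0, 0]
    - [0, 0, 0, 0]
  gripper: 1.0

```text
clock: 28.93
position: [0.5045, 0.3445, 0.1992]
tool_rot: [0.414, 0.91, 0.001, 0.0]
force: [-1.2, -0.2, 7.7]
opening: 0.718
```

step_arm:
  commands:
    - [0, 0, -1, 0]
    - [0, 0, -3, 0]
    - [0, 0, -6, 0]
    - [0, 0, -10, 0]
    - [0, 0, -11, 0]

```text
clock: 29.35
position: [0.5055, 0.344, 0.3135]
tool_rot: [0.415, 0.91, 0.003, 0.001]
force: [0.2, 0.2, -0.6]
opening: 0.713
```

Run:
```python
from h import *
from g import go
s=arm.capture("side")[:,:,::-1]
cv2.imwrite("pics/m23.png",cv2.resize(s[60:220,120:280],None,fx=3.6,fy=3.6,interpolation=cv2.INTER_CUBIC))
go(.41,.25,.3,41)
```

```text
shift cm [ -0.85 -13.4    1.21] turn 0.0 |pos [0.5054 0.3443 0.3131] phi 41.0 j7 0.36 t 29.4 op 0.706
```

View pics/m23.png

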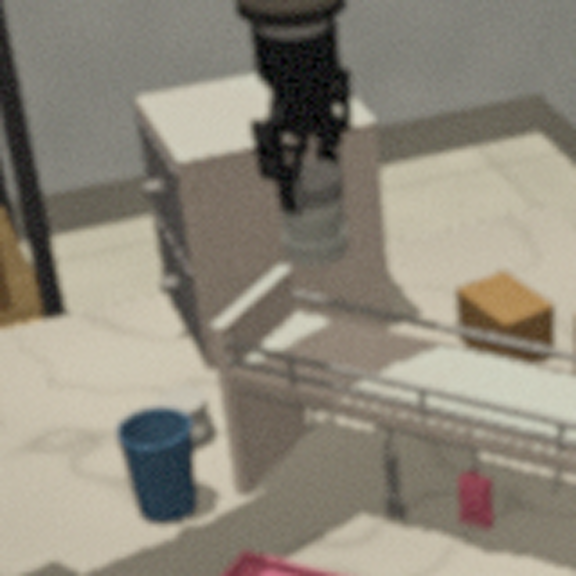

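step_arm:
  commands:
    - [-0.3, -4, 0, 0]
    - [-0.3, -8, 0, 0]
    - [-0.3, -12, 0, 0]
    - [-0.3, -13, 0, 0]
    - [-0.3, -13, 0, 0]

```text
clock: 29.82
position: [0.4054, 0.2532, 0.3064]
tool_rot: [0.415, 0.91, 0.002, -0.004]
force: [0.9, -0.3, -2.2]
opening: 0.711
```

```bash
python3 g.py .589 -.181 .29 -45
```

```text
shift cm [-44.83 -14.61   1.26] turn 86.0 |pos [0.4054 0.2532 0.3064] phi 41.0 j7 0.04 t 29.82 op 0.711
```

step_arm:
  commands:
    - [-44, -14.5, 0, 35]
    - [-44, -14.5, 0, 35]
    - [-44, -14.5, 0, 35]
    - [-44, -14.5, 0, 35]
    - [-44, -14.5, 0, 35]

```text
clock: 30.23
position: [0.4851, 0.0706, 0.3078]
tool_rot: [0.662, 0.75, 0.002, -0.001]
force: [0.3, 1.3, -2.3]
opening: 0.712
```

```bash
python3 g.py .589 -.181 .29 -45
```

```text
shift cm [-26.26   7.2    1.68] turn 52.1 |pos [0.4851 0.0706 0.3078] phi 7.1 j7 -0.03 t 30.23 op 0.712
```

step_arm:
  commands:
    - [-26, 7.2, 0, 35]
    - [-26, 7.2, 0, 35]
    - [-26, 7.2, 0, 35]
    - [-26, 7.2, 0, 35]
    - [-26, 7.2, 0, 35]

```text
clock: 30.65
position: [0.5477, -0.0734, 0.3081]
tool_rot: [0.82, 0.572, -0.0, 0.0]
force: [1.0, 1.1, -1.5]
opening: 0.712
```

```bash
python3 g.py .589 -.181 .2 -45
```

```text
shift cm [-8.66  7.6  10.81] turn 24.8 |pos [ 0.5477 -0.0734  0.3081] phi -20.2 j7 0.05 t 30.65 op 0.712
```

step_arm:
  commands:
    - [-8.7, 7.6, 0, 24.8]
    - [-8.7, 7.6, 0, 24.8]
    - [-8.7, 7.6, 3, 24.8]
    - [-8.7, 7.6, 7, 24.8]
    - [-8.7, 7.6, 10, 24.8]

```text
clock: 31.07
position: [0.5886, -0.1835, 0.2064]
tool_rot: [0.925, 0.38, -0.001, 0.001]
force: [0.3, 2.2, -2.8]
opening: 0.712
```

```bash
python3 g.py .589 -.181 .1 -45
```

```text
shift cm [ 0.23 -0.16 10.63] turn -0.3 |pos [ 0.5886 -0.1835  0.2064] phi -45.3 j7 -0.02 t 31.07 op 0.712
```

step_arm:
  commands:
    - [0, 0, 4, 0]
    - [0, 0, 8, 0]
    - [0, 0, 10.5, 0]
    - [0, 0, 10.5, 0]
    - [0, 0, 10.5, 0]

```text
clock: 31.48
position: [0.5884, -0.1805, 0.1032]
tool_rot: [0.923, 0.384, -0.001, 0.0]
force: [-0.2, -0.8, -1.7]
opening: 0.716
```

Run:
```python
from h import *
from g import go
s=arm.capture("side")[:,:,::-1]
cv2.imwrite("pics/m24.png",cv2.resize(s[200:370,180:350],None,fx=3.4,fy=3.4,interpolation=cv2.INTER_CUBIC))
go(.589,-.181,.069,-45)
```

```text
shift cm [-0.03 -0.    3.56] turn 0.2 |pos [ 0.5892 -0.1808  0.1046] phi -44.8 j7 0.06 t 31.53 op 0.71
```

View pics/m24.png

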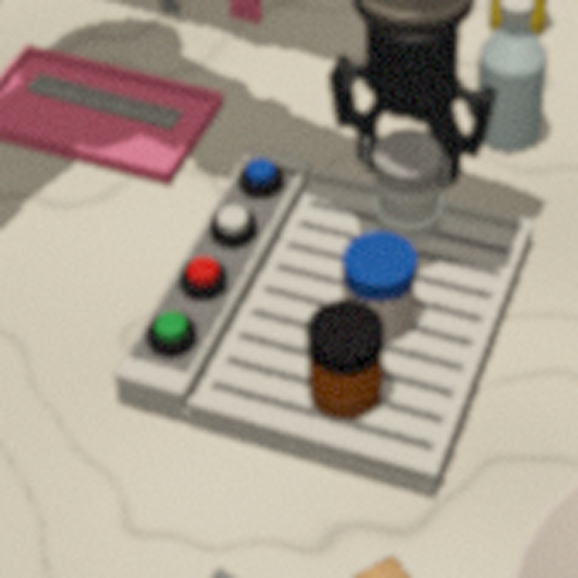

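step_arm:
  commands:
    - [0, 0, 1.5, 0]
    - [0, 0, 3, 0]
    - [0, 0, 3.4, 0]
    - [0, 0, 3.4, 0]

```text
clock: 31.87
position: [0.5881, -0.1797, 0.0683]
tool_rot: [0.923, 0.385, -0.001, -0.0]
force: [-0.2, -0.3, -1.9]
opening: 0.71
```

step_arm:
  commands:
    - [0, 0, 0.2, 0]
    - [0, 0, 0.2, 0]
    - [0, 0, 0.2, 0]

```text
clock: 32.12
position: [0.5887, -0.1803, 0.0675]
tool_rot: [0.923, 0.384, -0.0, 0.0]
force: [-0.5, 0.5, -1.9]
opening: 0.712
```

step_arm:
  commands:
    - [0, 0, 0.1, 0]
    - [0, 0, 0.1, 0]

```text
clock: 32.28
position: [0.5888, -0.1803, 0.0672]
tool_rot: [0.923, 0.384, 0.0, 0.0]
force: [-4.1, 2.5, 12.9]
opening: 0.713
```

step_arm:
  commands:
    - [0, 0, 0.1, 0]
    - [0, 0, 0.1, 0]

```text
clock: 32.45
position: [0.5889, -0.1803, 0.0671]
tool_rot: [0.923, 0.384, 0.001, -0.0]
force: [-10.4, 6.9, 31.4]
opening: 0.708
```

step_arm:
  commands:
    - [0, 0, -0.1, 0]
    - [0, 0, -0.1, 0]

```text
clock: 32.62
position: [0.5889, -0.1803, 0.0672]
tool_rot: [0.923, 0.384, 0.0, 0.0]
force: [-4.1, 3.1, 14.6]
opening: 0.714
```

step_arm:
  commands:
    - [0, 0, 0, 0]
    - [0, 0, 0, 0]
    - [0, 0, 0, 0]
    - [0, 0, 0, 0]
    - [0, 0, 0, 0]
  gripper: 0

```text
clock: 33.03
position: [0.5885, -0.1802, 0.0661]
tool_rot: [0.923, 0.385, -0.0, 0.0]
force: [-0.1, 0.3, -0.6]
opening: 1.003
```

step_arm:
  commands:
    - [0, 0, -3, 0]
    - [0, 0, -7, 0]
    - [0, 0, -11, 0]
    - [0, 0, -15, 0]
    - [0, 0, -16, 0]

```text
clock: 33.45
position: [0.59, -0.1815, 0.2316]
tool_rot: [0.923, 0.384, 0.002, 0.002]
force: [0.7, 0.5, -0.0]
opening: 1.0
```

```bash
python3 g.py .475 -.04 .22 0
```

```text
shift cm [  1.93 -18.14   1.08] turn -44.8 |pos [ 0.59   -0.1815  0.2316] phi -44.8 j7 -0.04 t 33.45 op 1.0
```

step_arm:
  commands:
    - [11, -27, 0, -35]
    - [11, -27, 0, -35]
    - [11, -27, 0, -35]
    - [11, -27, 0, -35]
    - [11, -27, 0, -35]
  gripper: 1.0

```text
clock: 33.87
position: [0.5071, 0.0104, 0.2258]
tool_rot: [0.765, 0.644, -0.0, -0.0]
force: [1.0, 0.2, -0.2]
opening: 0.299
```

```bash
python3 g.py .47 .03 .23 0
```

```text
shift cm [ 1.3  -3.99 -0.42] turn -9.8 |pos [0.5071 0.0104 0.2258] phi -9.8 j7 0.08 t 33.87 op 0.299
```

step_arm:
  commands:
    - [7, -5, 0, -10]
    - [7, -5, 0, -10]
    - [7, -5, 0, -10]
    - [7, -5, 0, -10]

```text
clock: 34.2
position: [0.47, 0.0902, 0.2258]
tool_rot: [0.706, 0.708, -0.0, -0.001]
force: [-0.0, 0.0, -0.0]
opening: -0.001
```

Run:
```python
from h import *
from g import go
t=arm.capture("top")[:,:,::-1];s=arm.capture("side")[:,:,::-1]
cv2.imwrite("pics/m25.png",np.hstack([cv2.resize(t[170:310,190:400],(600,400),interpolation=cv2.INTER_CUBIC)]))
cv2.imwrite("pics/m26.png",cv2.resize(s[120:370,130:350],None,fx=2.4,fy=2.4,interpolation=cv2.INTER_CUBIC))
```

```text
(no output)
```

View pics/m25.png

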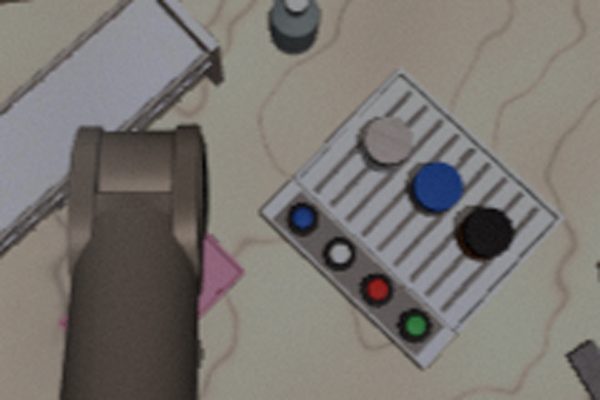

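View pics/m26.png

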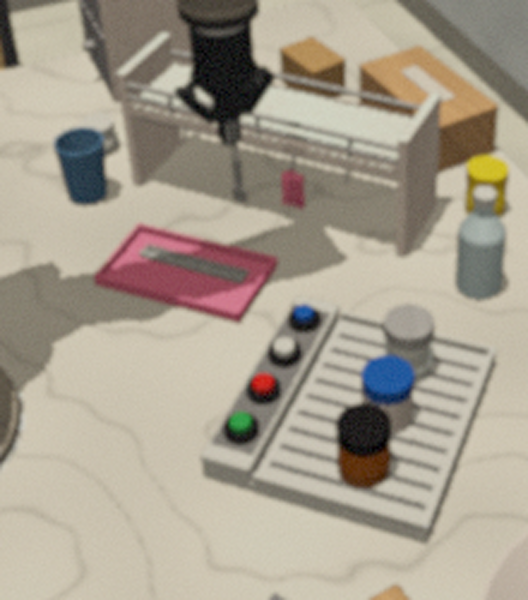

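Run:
```python
from h import *
from g import go
for u,v in(((295.6,245.8),(256.1,250.5)),((335,283.5),(229.8,296.1)),((321.8,270.9),(239.3,279.8))): print(onz("top",u,.0615).round(4),onz("side",v,.0600).round(4))
go(.497,-.071,.1,0)
```

```text
[ 0.4982 -0.0702  0.0615] [ 0.4949 -0.0739  0.06  ]
[ 0.3597 -0.2069  0.0615] [ 0.3575 -0.2108  0.06  ]
[ 0.4055 -0.1616  0.0615] [ 0.4037 -0.1651  0.06  ]
shift cm [-15.8    2.59  12.61] turn -0.1 |pos [0.4713 0.0871 0.2261] phi -0.1 j7 0.01 t 34.3 op 0.003
```

step_arm:
  commands:
    - [-4, 0.6, 0, 0]
    - [-8, 1.3, 2, 0]
    - [-12, 2, 5, 0]
    - [-15.8, 2.6, 8, 0]
    - [-15.8, 2.6, 12, 0]

```text
clock: 34.72
position: [0.4954, -0.0528, 0.1457]
tool_rot: [0.709, 0.705, 0.001, 0.001]
force: [1.6, 1.3, 1.6]
opening: 0.005
```

step_arm:
  commands:
    - [0, 0, 0, 0]
    - [0, 0, 0, 0]
    - [0, 0, 0, 0]

```text
clock: 34.97
position: [0.4942, -0.0501, 0.1456]
tool_rot: [0.709, 0.705, -0.001, 0.001]
force: [-0.2, 0.5, 0.9]
opening: 0.002
```

Run:
```python
from h import *
from g import go
s=arm.capture("side")[:,:,::-1]
cv2.imwrite("pics/m27.png",cv2.resize(s[210:310,190:320],None,fx=5,fy=5,interpolation=cv2.INTER_CUBIC))
go(.497,-.071,.066,0)
```

```text
shift cm [-2.19  0.25  7.99] turn -0.2 |pos [ 0.4945 -0.0491  0.1459] phi -0.2 j7 0.44 t 35.02 op 0.004
```

View pics/m27.png

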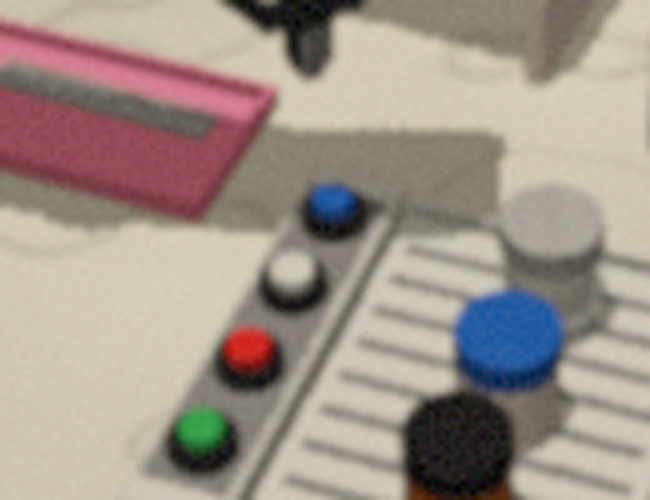

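step_arm:
  commands:
    - [-2.2, 0.3, 1, 0]
    - [-2.2, 0.3, 4, 0]
    - [-2.2, 0.3, 7, 0]
    - [-2.2, 0.3, 7.6, 0]
    - [-2.2, 0.3, 7.6, 0]

```text
clock: 35.43
position: [0.4966, -0.0701, 0.069]
tool_rot: [0.707, 0.707, -0.001, -0.0]
force: [-0.2, -0.9, 1.3]
opening: -0.003
```

```bash
python3 g.py .497 -.071 .057 0
```

```text
shift cm [-0.09  0.05  1.2 ] turn -0.0 |pos [ 0.4966 -0.0701  0.069 ] phi -0.0 j7 0.61 t 35.43 op -0.003
```

step_arm:
  commands:
    - [0, 0, 0.6, 0]
    - [0, 0, 1, 0]
    - [0, 0, 1.2, 0]
    - [0, 0, 1.2, 0]
    - [0, 0, 1.2, 0]

```text
clock: 35.85
position: [0.4976, -0.0707, 0.0579]
tool_rot: [0.708, 0.706, 0.0, 0.001]
force: [2.2, 0.8, 2.7]
opening: -0.002
```

step_arm:
  commands:
    - [0, 0, 0.1, 0]
    - [0, 0, 0.2, 0]
    - [0, 0, 0.2, 0]

```text
clock: 36.1
position: [0.4975, -0.0708, 0.0558]
tool_rot: [0.708, 0.706, 0.0, 0.0]
force: [-0.5, 2.6, 17.2]
opening: -0.001
```

step_arm:
  commands:
    - [0, 0, -3, 0]
    - [0, 0, -6, 0]
    - [0, 0, -9, 0]
    - [0, 0, -9, 0]

```text
clock: 36.43
position: [0.4984, -0.0717, 0.1492]
tool_rot: [0.708, 0.706, 0.001, 0.002]
force: [2.1, -0.8, 0.9]
opening: 0.005
```

Run:
```python
from h import *
from g import go
s=arm.capture("side")[:,:,::-1]
cv2.imwrite("pics/m28.png",cv2.resize(s[200:350,170:350],None,fx=4,fy=4,interpolation=cv2.INTER_CUBIC))
go(.366,-.211,.145,-30)
```

```text
shift cm [-14.04 -13.16   0.18] turn 29.9 |pos [ 0.4979 -0.0709  0.1472] phi -0.1 j7 0.49 t 36.48 op -0.0
```

View pics/m28.png

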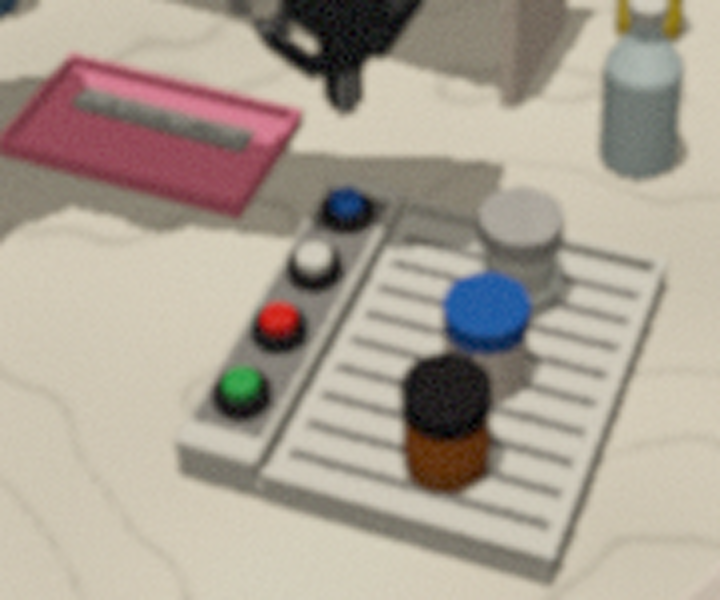

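step_arm:
  commands:
    - [-14, -13, 0, 30]
    - [-14, -13, 0, 30]
    - [-14, -13, 0, 30]
    - [-14, -13, 0, 30]
    - [-14, -13, 0, 30]

```text
clock: 36.9
position: [0.3629, -0.2123, 0.1446]
tool_rot: [0.869, 0.494, -0.001, -0.0]
force: [-0.4, -0.4, -0.9]
opening: -0.004
```

```bash
python3 g.py .366 -.211 .1 -30
```

```text
shift cm [0.28 0.21 4.46] turn -0.7 |pos [ 0.3629 -0.2123  0.1446] phi -30.7 j7 0.33 t 36.9 op -0.004
```

Reach is fine. Descend partway and check.

step_arm:
  commands:
    - [0.1, 0, 2, 0]
    - [0.1, 0, 4, 0]
    - [0.1, 0, 6, 0]
    - [0.1, 0, 6.5, 0]
    - [0.1, 0, 6.5, 0]

```text
clock: 37.32
position: [0.3656, -0.2099, 0.0794]
tool_rot: [0.867, 0.498, -0.002, -0.001]
force: [0.3, -0.7, -0.1]
opening: 0.005
```

Run:
```python
from h import *
from g import go
s=arm.capture("side")[:,:,::-1]
cv2.imwrite("pics/m29.png",cv2.resize(s[240:340,180:310],None,fx=5,fy=5,interpolation=cv2.INTER_CUBIC))
go(.362,-.21,.066,-30)
print(arm.get_state()["joint_pos"].round(2))
```

```text
shift cm [-0.2  -0.37  1.43] turn -0.2 |pos [ 0.3663 -0.2101  0.0803] phi -30.2 j7 0.47 t 37.37 op -0.0
[-0.49  0.43  1.05  2.32 -0.6   0.69  0.47]
```

View pics/m29.png

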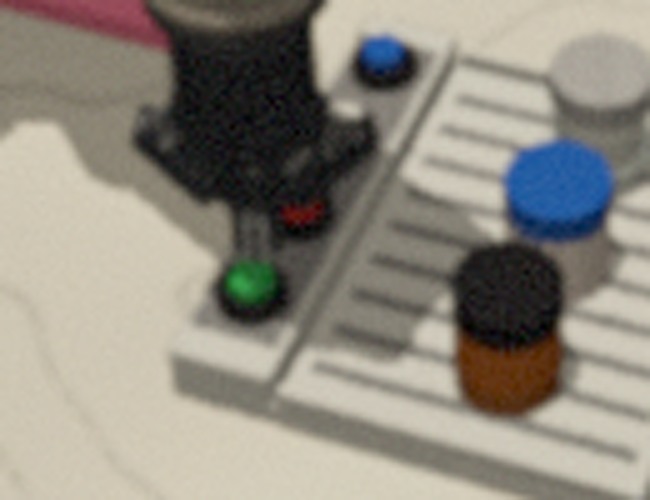

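step_arm:
  commands:
    - [-0.1, -0.3, 0.6, 0]
    - [-0.1, -0.3, 1.2, 0]
    - [-0.1, -0.3, 1.5, 0]
    - [-0.1, -0.3, 1.5, 0]

```text
clock: 37.7
position: [0.364, -0.2089, 0.0651]
tool_rot: [0.866, 0.499, -0.0, 0.0]
force: [0.4, 1.3, 0.2]
opening: 0.001
```

step_arm:
  commands:
    - [0, 0, 0.4, 0]
    - [0, 0, 0.8, 0]
    - [0, 0, 0.8, 0]
    - [0, 0, 0.8, 0]

```text
clock: 38.03
position: [0.3643, -0.2092, 0.0574]
tool_rot: [0.867, 0.499, -0.0, 0.0]
force: [1.7, 1.7, 2.9]
opening: 0.002
```

step_arm:
  commands:
    - [0, 0, 0.2, 0]
    - [0, 0, 0.25, 0]
    - [0, 0, 0.25, 0]
    - [0, 0, 0.25, 0]

```text
clock: 38.37
position: [0.3644, -0.2093, 0.0555]
tool_rot: [0.867, 0.499, 0.0, 0.0]
force: [-3.3, 4.4, 31.4]
opening: 0.001
```

Run:
```python
from h import *
s=arm.capture("side")[:,:,::-1]
cv2.imwrite("pics/m30.png",cv2.resize(s[240:340,180:310],None,fx=5,fy=5,interpolation=cv2.INTER_CUBIC))
print(arm.get_state()["force"])
```

```text
[-4.10464464  3.93607346 30.72024878]
```

View pics/m30.png

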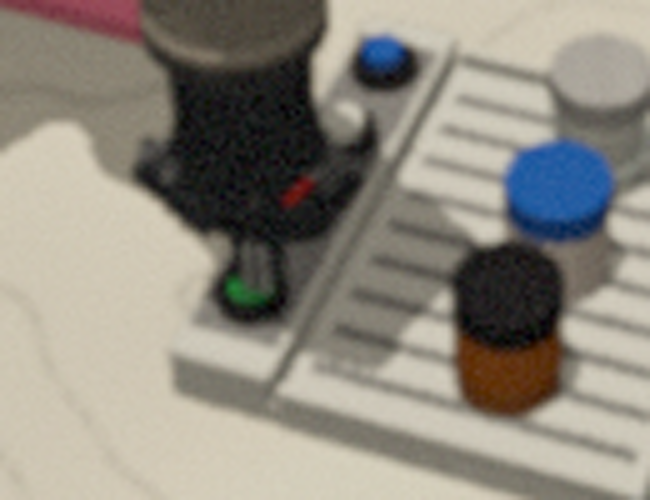

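Green is at its stop (31 N). Rise and move clear, then check everything.

step_arm:
  commands:
    - [0, 0, -3, 0]
    - [0, 0, -7, 0]
    - [0, 0, -11, 0]
    - [0, 0, -15, 0]
    - [0, 0, -19, 0]

```text
clock: 38.83
position: [0.3632, -0.2013, 0.1874]
tool_rot: [0.865, 0.502, -0.001, -0.007]
force: [-0.0, 0.7, 0.4]
opening: 0.002
```

```bash
python3 g.py .40 .20 .32 -30
```

```text
shift cm [ 36.75 -16.87 -12.82] turn 0.3 |pos [ 0.3632 -0.2013  0.1874] phi -29.7 j7 -0.0 t 38.83 op 0.002
```

step_arm:
  commands:
    - [36, -17, -8, 0]
    - [36, -17, -8, 0]
    - [36, -17, -8, 0]
    - [36, -17, -8, 0]
    - [36, -17, -8, 0]

```text
clock: 39.25
position: [0.3733, -0.042, 0.2194]
tool_rot: [0.865, 0.502, 0.002, -0.009]
force: [1.2, -0.5, -0.3]
opening: 0.003
```

step_arm:
  commands:
    - [20, -5, -8, 0]
    - [20, -5, -8, 0]
    - [20, -5, -8, 0]
    - [20, -5, -8, 0]
    - [20, -5, -8, 0]

```text
clock: 39.67
position: [0.4266, 0.1441, 0.297]
tool_rot: [0.864, 0.503, 0.001, -0.009]
force: [1.1, -1.5, -0.0]
opening: -0.002
```

Run:
```python
from h import *
from g import go
t=arm.capture("top")[:,:,::-1];s=arm.capture("side")[:,:,::-1]
cv2.imwrite("pics/m31.png",cv2.resize(t[130:310,130:400],None,fx=2.9,fy=2.9,interpolation=cv2.INTER_CUBIC))
cv2.imwrite("pics/m32.png",cv2.resize(s[120:370,130:350],None,fx=2.4,fy=2.4,interpolation=cv2.INTER_CUBIC))
go(.3,.5,.32,-30)
```

```text
shift cm [ 24.46 -28.41  -1.6 ] turn 0.7 |pos [0.428  0.148  0.2979] phi -29.3 j7 -0.99 t 39.77 op -0.004
```

View pics/m31.png

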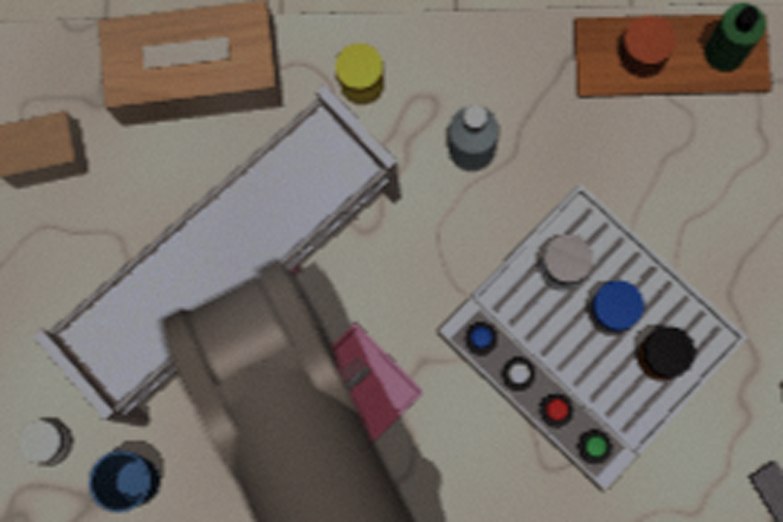

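View pics/m32.png

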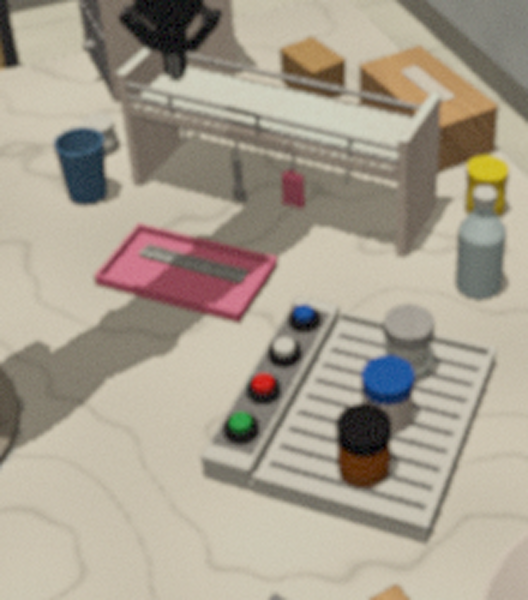

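step_arm:
  commands:
    - [0, 0, 0, 0]
    - [0, 0, 0, 0]
    - [0, 0, 0, 0]
    - [0, 0, 0, 0]
    - [0, 0, 0, 0]

```text
clock: 40.18
position: [0.4266, 0.1414, 0.2963]
tool_rot: [0.865, 0.502, 0.001, -0.008]
force: [0.4, 0.1, 0.4]
opening: 0.001
```

Run:
```python
from h import *
s=arm.get_state();print(s["force"],s["dq"].round(3))
a=arm.capture("side").astype(int);b=cv2.imread("pics/m32.png")
cv2.imwrite("pics/m33.png",a[120:370,130:350,::-1].astype(np.uint8))
c=cv2.resize(b,(220,250)).astype(int);d=abs(a[120:370,130:350,::-1]-c).max(2);print("changed px on tray/dish",(d[90:]>70).sum())
print(arm.finish_job())
```

```text
[0.43527967 0.09671685 0.40037971] [-0.001  0.003 -0.004 -0.006 -0.     0.    -0.001]
changed px on tray/dish 0
the job is handed in; nothing more can be done
None
```

The job is done and handed in at about 40 s of the 210 s allowed; no verdict was reported.

**What I did, in order**
- The first grip on the comb slid over its top. The second held, and I laid the comb flat in the pink dish.
- I pressed the white key.
- I lifted the amber, blue and steel jars over the front rail and stood them on the drying tray. Only these three containers were on the shelf; there was no earplug case.
- I pressed the blue key, then the green key. All three presses reached the stop, with 30, 17 and 31 N measured on the tool.

**Last checks**
- The last two pictures, one from each camera, show the shelf empty and all three jars upright on the tray. The comb is flat in the dish and the bystanders look unmoved.
- The comparison just before hand-in found nothing moved on the tray or dish.
- The arm was still, with about 0.5 N on the tool.
- The red key was never touched, and I saw nothing knocked aside during the run.
- None of the checks failed. After the green key, the arm's rise stopped about 6 cm short because it was at the edge of its reach, with nothing touched.

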